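Mount a collared sleeve between bench centres

TASK

Set up the collared steel sleeve for its run-out check: take it from the wooden rack and mount it between the bench centres with its collar towards the fixed centre, pressing the sprung centre back with the sleeve's other end to get it in and then letting the spring hold it on both centres. Once it sits there by itself, swing the quill lock lever round to its locked stop. Leave the plain sleeve and the other things lying on the bench where they are.

Things in the scene. Friction and masses are not known exactly. Their poses are not given: they have to be found in the camera images.
- sleeve_mid (a point): Middle, on the axis, of the collared steel sleeve: a tube 160 mm long, 38 mm outside, 30 mm inside diameter, open at both ends, about 0.6 kg, with one thin collar (52 mm diameter, 8 mm thick) centred 48 mm from here. y runs along the tube to the collared end; x, z may point anywhere round it. Starts level in the rack, axis 62 mm above the bench; balance point 4 mm towards the collar.
- collar_end (a point): Centre of the sleeve's end face nearest the collar (80 mm from sleeve_mid along +y).
- plain_end (a point): Centre of the sleeve's other end face (80 mm from sleeve_mid along -y).
- rack: Wooden rack, 215 x 110 mm, fixed; origin under its middle on the bench. Two places 115 mm apart along its x axis, each holding a sleeve along the rack's y axis on two V-notched uprights, 10 mm thick, 31 mm either side of the sleeve's middle, up to 58 mm above the bench; the sleeve is free over the 52 mm between them. Which place holds the collared sleeve varies.
- plain_sleeve: The other sleeve in the rack: same tube (160 mm long, 38 mm outside) without a collar; origin at its middle. To be left alone.
- mounted_mid (a point): Where the sleeve's middle belongs when mounted: on the axis of the centres, 105 mm above the bench. y runs along that axis from the sprung to the fixed centre, z up, x level across the bed. All distances along the bench centres are given from this point.
- fixed_seat (a point): Point where the collared end face's centre rests against the fixed centre, 80 mm at +y of mounted_mid. The fixed centre is a blunt steel cone of 60 degrees included angle pointing to -y: its tip, 16 mm in diameter, lies 12 mm to -y of this point and so enters the bore by 12 mm when seated; 17 mm behind the tip it is 36 mm in diameter and stays so up to the stock.
- sprung_seat (a point): Point where the plain end face's centre rests against the sprung centre; moves with it. The same cone, pointing to +y, its tip 12 mm to +y of this point. It lies 74 mm at -y of mounted_mid when free, 80 mm with the sleeve seated. The sleeve fits in with its collared end raised (about 20 degrees) as its plain end takes the sprung cone, pushed back, then levelled.
- quill (a joint): How far the sprung centre is pressed back (m): 0 free, 0.006 with the sleeve seated on both centres, stop at 0.032. To pass the fixed cone's tip the sleeve must be 13 mm or more to -y of its seated place, so 0.019 or more here. The spring pushes with 9 N at 0, 10.5 N when seated, 15 N at 0.024, 17 N at the stop.
- quill_lock (a joint): Angle of the quill lock lever on top of the sprung stock (rad): 0 points to mounted_mid's -x (unlocked); it grows anticlockwise seen from above up to the locked stop at 1.4, where the lever points almost along -y, away from the sleeve. Starts between 0 and 0.3 and stays where it is left (about 1.5 N at the ball moves it).
- lock_ball (a point): Centre of the black ball (26 mm diameter) at the end of the lock lever, 170 mm above the bench; the steel arm leads from it down to the pivot, at the pivot 154 mm above the bench.
- lock_pivot (a point): Point on the lever's upright pivot axis at the ball's height, 80 mm from the ball; 158 mm from mounted_mid along -y.
- oil_bottle: Amber squeeze bottle, 175 mm high, 58 mm diameter; bystander. Origin under its middle.
- coolant_bottle: Pale squeeze bottle, 130 mm high, 62 mm diameter; bystander. Origin under its middle.
- band: Steel hoop lying flat, 110 mm diameter, 24 mm high; bystander. Origin under its middle.
- v_block: Dark steel V-block, 70 x 55 x 46 mm; bystander. Origin under its middle.
- caliper: Caliper lying flat, 230 mm long along its x axis, up to 14 mm high; bystander. Origin under its middle.
- screwdriver: Screwdriver lying on the bench, 190 mm long along its x axis; bystander.
- bench_centres: The bench centres, fixed for the run; origin on the bench under mounted_mid, axes as there. Grey cast bed 110 mm wide (124 at the feet), top of its ways 45 mm above the bench, from 212 mm at -y to 178 mm at +y. A stock with a round top 135 mm above the bench stands at each end: the sprung one from 126 to 194 mm at -y, the fixed one from 106 to 166 mm at +y. A pull knob ends 226 mm at -y.
There are look-alikes about, which are no part of the job. Leave any blue, green or pink look-alike of the part that bears sleeve_mid alone.

How it is judged:
By the outcome, as a careful person would: the job done as asked, in the order asked, and still so for the second after the job is handed in, with the robot touching nothing.
It also fails if it takes over 56 s, if anything falls off the work surface, if the arm or the gripper's body presses on something with over 40 N, if the wrist force passes 120 N, or if a joint passes its speed limit or range.

ROBOT

A 6-joint arm with a two-finger parallel gripper is mounted at the origin on the work surface. World frame = base frame: x ahead of the robot, y to its left, z up, the work surface at z = 0. Lengths are in mm, angles in rad, forces in N, time in s.
With the tool pointing down it reaches from about 325 to 775 mm from the base axis. Payload 5.5 kg.
Tool frame: the origin (TCP) lies between the finger pads; the fingertips stand 11 mm ahead of it and the grasp point (between the pads) lies 8 mm behind it; z points along the fingers, x is the direction in which the jaws open and shut, and the axes are right-handed (so a half turn about z gives the same grasp; the last joint's range is limited). The gripper opens to 85 mm and grips with 20 to 120 N. Pads are 22 mm wide; open, the fingers measure 114 mm over their backs; the gripper's body (76 mm by 85 mm) begins 54 mm behind the grasp point. The pads swing forward as they close: fully open they stand 13 mm farther back than shut.
Start: joints at [1.047, 0.091, 1.231, -0, 1.82, -0.057], TCP at [270.025, 535.82, 242.275] pointing down, gripper open.
Joint ranges: [-2.87, 2.87], [-0.86, 2.18], [0.17, 2.46], [-1.51, 4.65], [0.06, 2.69], [-2.65, 2.65]. Speed limits (rad/s): [2.57, 2.57, 3.01, 3.14, 3.14, 3.14].

INTERFACE

Orientations are given as a unit quaternion [x, y, z, w].
In Python, from station import env, optics gives the robot as it stands.
- The arm moves only by the tool carry_out, never from a script. Its argument "deltas" is a list of rows, each a list of 7 numbers: the shift along the tool's x, y, z in mm, then the turn, a rotation vector about the tool's x, y, z in degrees, then the closure, from 0 (fully open) to 1 (shut). A call has 1 to 20 rows; each row is the pose to reach, as a shift and turn from the pose commanded when the call began, along the tool's axes at that moment; what a row does not reach only later rows make up. A row lasts 1/8 s, in which the tool goes at most 62.5 mm and 10.7 degrees, less where a joint would pass 70% of its speed; a pose out of reach is approached as far as the arm can. A call with a gripper value outside its range is refused whole. The fingers move at their own pace and stop on an object; "force" is the grip in N (left out, the last holds). Time passes only in rows, so rows that repeat a pose let the fingers close. It gives the time, the measured TCP pose, the force and the opening at its end, in the units of the state.
- env.read_state(): the state, without advancing time (a new reading comes with each control period).
- optics.get_image(name): name is "scene" or "top" or "wrist"; returns a dict with "color" (480x640x3 uint8, red, green, blue), "range_z" (480x640 float32, mm along the optical axis (not along the pixel's ray), 0 where there is no reading), "camera_matrix" (3x3 intrinsics, pixels), "k1" (the pictures are not rectified: a ray, as slopes to the right and down, at radius r is drawn at 1 + k1 r^2 times it, then the intrinsics apply), "R" (3x3) and "t" (3): a world point X has camera coordinates R X + t; the wrist camera has in their place "T_tool_cam" (4x4, takes a point from camera to tool coordinates, whose origin is the TCP and whose axes are the tool frame's). Camera axes: x right, y down, z forward; pixel columns grow to the right and rows downward; lengths in mm; the calibration is good to about 2 mm. A picture is of the moment at which its call begins: read the wrist's pose just before it.
- env.finish_job(): hands the job in, once; it reports no verdict.
The state is a dict: "time": time; "qpos": joint angles; "qd": joint speeds; "tau": joint torques, N m; "eef_pos": TCP position; "orientation": TCP orientation; "wrist_force": force on the tool from outside, world axes, zero at the start; "torque": the same for the moment, N m; "width": finger opening in mm.
Only numpy, scipy, OpenCV 4.12 (cv2) and the standard library are available. Lean on these libraries where they do the work, as an engineer would, in place of code of your own. Each camera call takes 0.05 s, during which the arm holds its last target.

## Working session

There is one attempt and no reset: what is moved stays moved. The work goes in short steps, Python scripts to look and compute and a tool call to move; the robot and the scene stay as the last step left them, time stands still between calls to the robot, and variables do not carry over. Pictures are saved under pics/ and viewed, and the job is handed in when it is done.

Besides the shell and the picture viewer there is one more tool, called after "Emit:" in YAML: its name, and indented under it one key for each argument. carry_out: Moves the arm, as the interface text tells. Its arguments: {"type":"object","properties":{"deltas":{"type":"array"},"force":{"type":"number"}},"required":["deltas"]}

```bash
ls; mkdir -p pics; python3 - <<'E'
from station import env, optics
import cv2,numpy as np
s=env.read_state();print(s)
for n in ["scene","top","wrist"]:
    d=optics.get_image(n)
    cv2.imwrite(f"pics/{n}0.png",d["color"][:,:,::-1])
    np.savez(f"pics/{n}0.npz",**d)
    print(n,d["camera_matrix"],d["k1"],d.get("R"),d.get("t"),d.get("T_tool_cam"))
E
```

```text
pics
{'time': 0.0, 'qpos': array([ 1.04726116e+00,  9.18957657e-02,  1.23191733e+00, -2.77203510e-05,
        1.81980247e+00, -5.66766224e-02]), 'qd': array([ 0.00107394,  0.00089789,  0.00165313,  0.00131279, -0.00082253,
       -0.00093996]), 'tau': array([ 6.10019251e-04, -4.58722115e+01, -4.18023455e+01, -2.49585655e-04,
        1.17250768e-02, -2.75058790e-05]), 'eef_pos': array([269.91239075, 535.56043633, 241.11099873]), 'orientation': array([ 8.51495104e-01,  5.24361579e-01, -8.83522007e-04,  4.92554651e-04]), 'wrist_force': array([-0.28741418,  0.37816595,  0.05610587]), 'torque': array([-0.03706632,  0.0081603 , -0.00565643]), 'width': 85.484951282318}
scene [[484.37264132   0.         319.36122552]
 [  0.         484.37264132 243.25691042]
 [  0.           0.           1.        ]] -0.09532133076667916 [[ 0.84304039  0.53775175  0.01029372]
 [ 0.42060694 -0.64722109 -0.63576305]
 [-0.33522038  0.54030353 -0.77181564]] [-395.63755491 -171.66704911 1426.56212583] None
top [[436.61075637   0.         325.58195354]
 [  0.         436.61075637 244.4787119 ]
 [  0.           0.           1.        ]] -0.014517576664438182 [[ 0.00109667 -0.99994079  0.01082692]
 [-0.99530947 -0.00213882 -0.09671856]
 [ 0.09673599 -0.01067006 -0.99525288]] [ -50.35775681  535.52902561 1038.00718192] None
wrist [[413.33222899   0.         316.5057058 ]
 [  0.         413.33222899 239.341473  ]
 [  0.           0.           1.        ]] -0.056836147130006946 None None [[ 9.99999628e-01 -8.56865488e-04 -9.75074814e-05 -1.35758811e+00]
 [ 8.46202263e-04  9.53122529e-01  3.02583426e-01 -7.76299032e+01]
 [-1.66336717e-04 -3.02583396e-01  9.53122899e-01 -1.31450267e+02]
 [ 0.00000000e+00  0.00000000e+00  0.00000000e+00  1.00000000e+00]]
```

View pics/scene0.png

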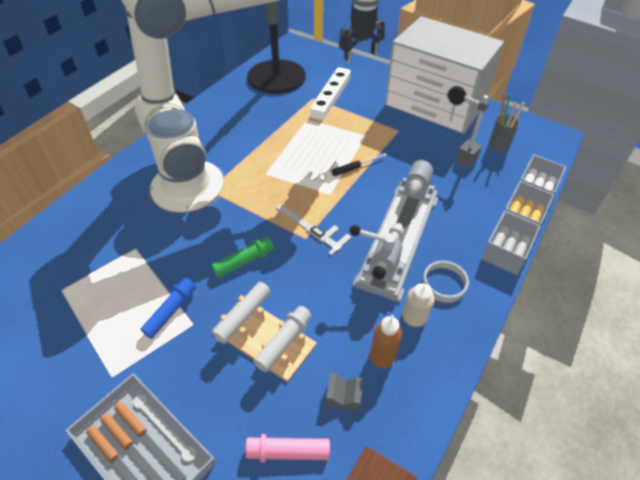

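View pics/top0.png

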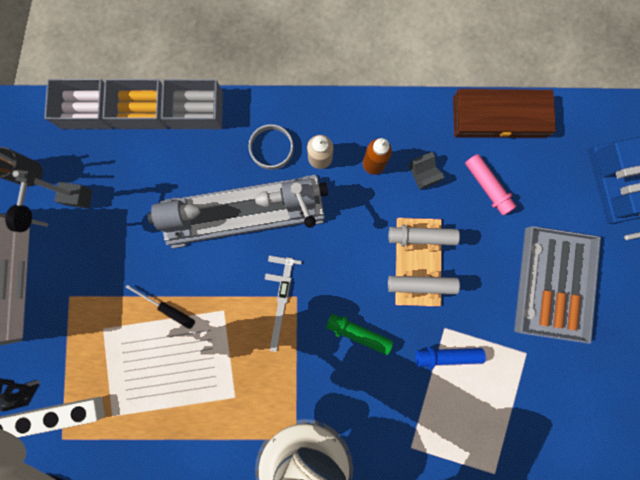

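View pics/wrist0.png

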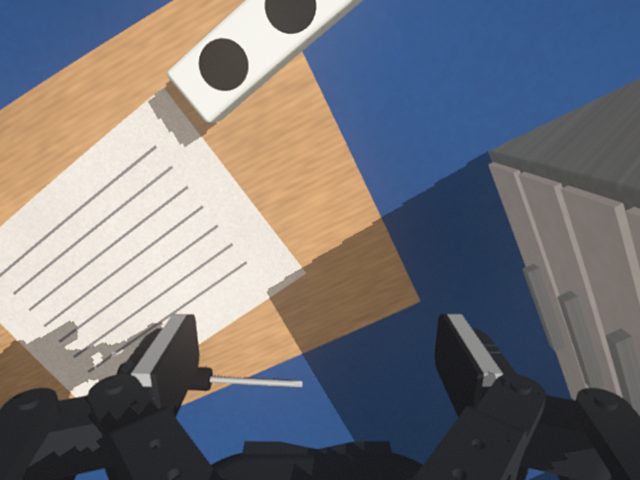

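Candidates in the top view: the collared steel sleeve in the rack at (424,236) with its collar at (400,236), the plain steel sleeve (424,285), green (360,335), blue (450,357) and pink (490,185). By the description I choose (424,236). I'll check it in a close crop.

```bash
cat > h.py <<'E'
import numpy as np,cv2
from scipy.spatial.transform import Rotation as Ro
def load(n): return dict(np.load(f"pics/{n}.npz",allow_pickle=True))
def campose(d,s=None):
    # returns Rwc, cam centre (world)
    if "R" in d and d["R"].ndim==2: return d["R"].T, -d["R"].T@d["t"]
    T=d["T_tool_cam"]; R=Ro.from_quat(s["orientation"]).as_matrix()
    return R@T[:3,:3], R@T[:3,3]+s["eef_pos"]
def rays(d,px):
    p=cv2.undistortPoints(np.float64(px).reshape(-1,1,2),d["camera_matrix"],np.array([float(d["k1"]),0,0,0])).reshape(-1,2)
    return np.c_[p,np.ones(len(p))]
def plane(d,px,z,s=None):
    R,c=campose(d,s); v=rays(d,px)@R.T
    return c+v*((z-c[2])/v[:,2])[:,None]
def cloud(d,s=None):
    R,c=campose(d,s); yy,xx=np.mgrid[:480,:640]
    v=rays(d,np.c_[xx.ravel(),yy.ravel()])
    P=c+(v*d["range_z"].reshape(-1,1))@R.T
    P[d["range_z"].ravel()==0]=np.nan
    return P.reshape(480,640,3)
def proj(d,X,s=None):
    R,c=campose(d,s); return cv2.projectPoints(((np.float64(X).reshape(-1,3)-c)@R).reshape(-1,1,3),np.zeros(3),np.zeros(3),d["camera_matrix"],np.array([float(d["k1"]),0,0,0]))[0].reshape(-1,2)
E
python3 - <<'E'
from h import *
t=load("top0");sc=load("scene0")
im=t["color"][:,:,::-1]
a=cv2.resize(im[200:320,370:480],(540,590),interpolation=3)
cv2.imwrite("pics/c1.png",a)
b=cv2.resize(im[160:260,135:335],(800,400),interpolation=3)
cv2.imwrite("pics/c2.png",b)
cv2.imwrite("pics/c3.png",cv2.resize(sc["color"][150:310,340:500,::-1],(600,600),interpolation=3))
C=cloud(t);np.set_printoptions(precision=1,suppress=True)
for u,v in [(424,236),(424,285),(400,236),(450,236),(165,213),(300,195),(310,221),(325,188),(240,210),(380,150),(320,150),(430,170)]: print(u,v,C[v,u])
E
```

```text
424 236 [ 550.9 -278.3   77.9]
424 285 [ 437.2 -275.6   79.2]
400 236 [ 550.6 -221.9   79.7]
450 236 [ 550.6 -337.9   82.4]
165 213 [594.  305.2 133.9]
300 195 [629.1   7.  161.9]
310 221 [569.4 -15.2 183.6]
325 188 [653.9 -47.  121.5]
240 210 [618.4 158.7  36.1]
380 150 [ 733.9 -168.2  147.3]
320 150 [745.3 -35.5 109.7]
430 170 [ 722.4 -309.2   26. ]
```

View pics/c1.png

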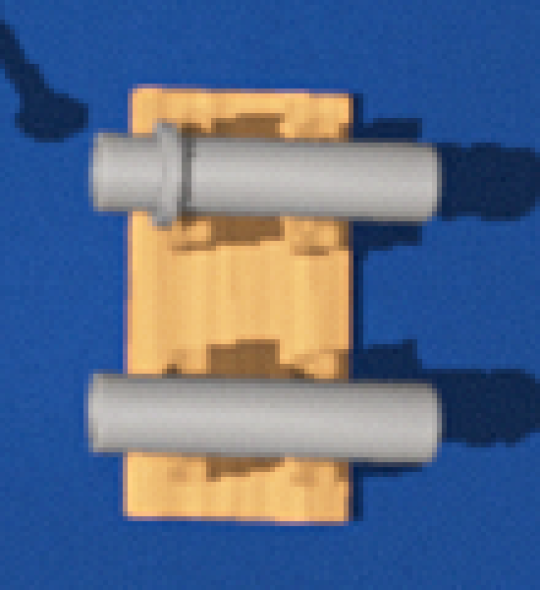

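View pics/c2.png

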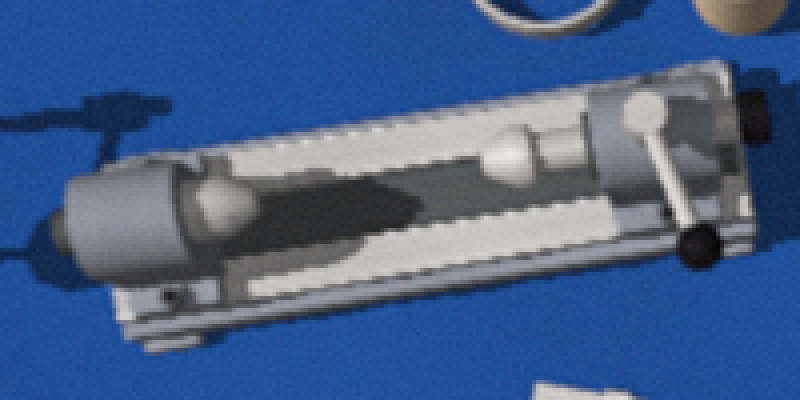

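View pics/c3.png

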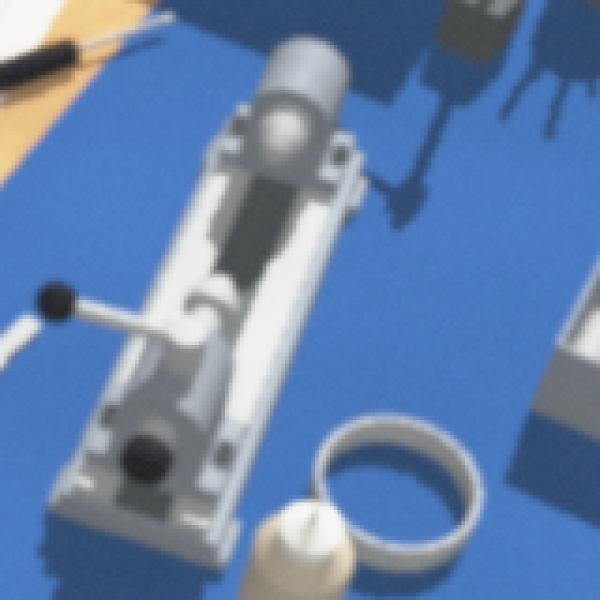

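The crop confirms the collared sleeve: its collar is at crop (165,172), on the world +y side, above the plain one. In the bench crop the fixed centre is on the left (+y), the sprung one with its lever on the right, and the lever ball at crop (700,245). Next I'll fit the coarse poses and plan a wrist look over the bench.

```bash
cat > cmd.py <<'E'
import json,os
import numpy as np
from scipy.spatial.transform import Rotation as Ro
F="cmd.json"
def get():
    d=json.load(open(F)); return np.array(d["p"]),Ro.from_quat(d["q"])
def put(p,R): json.dump({"p":list(map(float,p)),"q":list(map(float,R.as_quat()))},open(F,"w"))
def apply(row):  # after a call, last row
    p,R=get(); row=np.array(row,float); put(p+R.apply(row[:3]),R*Ro.from_rotvec(row[3:6],degrees=True))
def row(pt,Rt):
    p,R=get(); return np.r_[R.inv().apply(np.array(pt)-p),(R.inv()*Rt).as_rotvec(degrees=True)]
def tool(yaw,tilt=0):
    # tool x at world angle yaw(deg), z down; then tilt about tool x axis: + leans so that sleeve's +y end rises
    c,s=np.cos(np.radians(yaw)),np.sin(np.radians(yaw))
    X=np.array([c,s,0]);Z=np.array([0,0,-1.]);Y=np.cross(Z,X)
    R=Ro.from_matrix(np.c_[X,Y,Z])
    return Ro.from_rotvec(X*np.radians(tilt))*R
E
python3 - <<'E'
from h import *; import cmd
E
mv cmd.py ccmd.py; python3 - <<'E'
from h import *; import ccmd as c
np.set_printoptions(precision=2,suppress=True)
c.put([270.025,535.82,242.275],Ro.from_quat([8.51495104e-01,  5.24361579e-01, 0,0]))
print(c.row([600,190,350],c.tool(7)))
P=np.concatenate([cloud(load("top0")).reshape(-1,3),cloud(load("scene0")).reshape(-1,3)])
P=P[~np.isnan(P[:,0])]
# bench region high points
m=(P[:,0]>540)&(P[:,0]<700)&(P[:,1]>-80)&(P[:,1]<340)&(P[:,2]>80)
Q=P[m]
for y in range(-80,340,20):
    q=Q[(Q[:,1]>=y)&(Q[:,1]<y+20)]
    if len(q): print(y,len(q),q[:,0].min(),np.median(q[:,0]),q[:,0].max(),q[:,2].max())
# way tops
t=load("top0")
import cv2
for h in [(130,205,45),(605,210,45)]: pass
px=[(135+x/4,160+y/4) for x,y in [(245,298),(612,235),(225,158),(585,97)]]
print(plane(t,px,45))
print("ball",plane(t,[(135+700/4,160+245/4)],170),"pivot",plane(t,[(135+645/4,160+110/4)],156))
m=(P[:,0]>500)&(P[:,0]<600)&(P[:,1]>-370)&(P[:,1]<-190)&(P[:,2]>66)
Q=P[m]; 
for y in range(-370,-190,20):
    q=Q[(Q[:,1]>=y)&(Q[:,1]<y+20)]
    if len(q): print(y,len(q),q[:,0].min(),np.median(q[:,0]),q[:,0].max(),np.percentile(q[:,2],95))
px=[(370+x/540*110,200+y/590*120) for x,y in [(93,172),(440,182),(165,172)]]
print(plane(t,px,62))
E
```

```text
[-160.29  450.31 -107.72    0.      0.     56.25]
-60 215 638.4528075197093 655.8520164230514 672.8365377389788 125.58250481496952
-40 375 559.9987884742104 640.7089892960437 668.0414720597894 183.90367492955386
-20 808 557.7400488964834 636.0506368695234 682.3390755576772 186.24752887472278
0 562 591.1369462786348 641.8111261579921 679.5115596996397 170.72795227178335
20 349 609.9894736844726 639.7672932590483 676.767790298601 165.62080153954173
40 186 610.6733841576046 642.9444429907578 671.9371681345992 139.89820914861286
60 157 619.2395001452901 634.207683978324 648.4867100612759 123.78787830414797
80 237 614.2204351474442 632.7009713601375 652.1188941169606 126.79623126444005
100 51 617.6558865771292 629.6010991202774 641.3679034044592 121.0238050784493
220 47 596.8865209601853 605.3641650959235 615.2359789815922 120.94127363187022
240 239 584.99127633279 602.5695705631355 620.2542445111701 126.5314273900043
260 456 568.3356977114609 594.3482826073348 629.6521298407721 138.86988230821544
280 424 565.3329863096778 597.6972774105288 629.494845654112 139.56205179050846
300 376 562.
[... 416 characters left out ...]
3.1570320541296 571.5072281280507 83.06642587438735
-330 283 533.0880337498072 554.7065371926244 572.1644481456804 83.21522039162733
-310 286 535.2220219716374 555.1323038303913 572.9626374756713 83.05064004838383
-290 281 535.0501732385122 555.2873071599148 572.5686840815151 83.07533155613442
-270 266 535.4736856361823 556.2451873928628 573.7583894796558 83.28338756465826
-250 318 530.2809761830409 557.3187412924143 582.1254438359146 87.84382864441932
-230 270 530.0753489841154 557.1926964701769 577.2907812062925 86.29505969179704
-210 127 537.4976465331663 556.9122044306948 575.0780633829181 83.45124726216692
[[ 555.02 -198.92   62.  ]
 [ 550.59 -366.84   62.  ]
 [ 555.1  -233.7    62.  ]]
```

```bash
python3 - <<'E'
from h import *; import ccmd as c
np.set_printoptions(precision=2,suppress=True)
print(c.row([600,215,350],c.tool(10)))
E
```

```text
[-137.97  439.06 -107.72    0.      0.     53.25]
```

Emit:
carry_out:
  deltas:
    - [-17, 55, -13, 0, 0, 6, 0]
    - [-34, 110, -27, 0, 0, 13, 0]
    - [-52, 165, -40, 0, 0, 20, 0]
    - [-69, 220, -54, 0, 0, 27, 0]
    - [-86, 275, -67, 0, 0, 33, 0]
    - [-104, 330, -81, 0, 0, 40, 0]
    - [-121, 385, -94, 0, 0, 46, 0]
    - [-138, 439, -108, 0, 0, 53, 0]
    - [-138, 439, -108, 0, 0, 53, 0]
    - [-138, 439, -108, 0, 0, 53, 0]
    - [-138, 439, -108, 0, 0, 53, 0]

```text
time: 1.52
eef_pos: [599.0, 216.2, 350.2]
orientation: [0.996, 0.091, -0.0, -0.0]
wrist_force: [-0.5, 0.2, 0.4]
width: 85.1
```

```bash
cat > shot.py <<'E'
import sys,cv2,numpy as np
from station import env,optics
def shot(cam,name):
    s=env.read_state(); d=optics.get_image(cam)
    d=dict(d); d["s_pos"]=s["eef_pos"]; d["s_q"]=s["orientation"]
    if d.get("R") is None: d.pop("R",None); d.pop("t",None)
    np.savez(f"pics/{name}.npz",**d); cv2.imwrite(f"pics/{name}.png",d["color"][:,:,::-1])
    print(name,s["time"],s["eef_pos"].round(2),s["wrist_force"].round(2),s["torque"].round(3),round(s["width"],1)); return d,s
if __name__=="__main__":
    for a in sys.argv[1:]:
        cam,name=a.split(":"); shot(cam,name)
E
python3 - <<'E'
import ccmd as c
c.apply([-138,439,-108,0,0,53])
E
python3 shot.py wrist:w1
```

```text
w1 1.525 [599.03 216.21 350.19] [-0.52  0.22  0.42] [0.035 0.001 0.045] 85.1
```

View pics/w1.png

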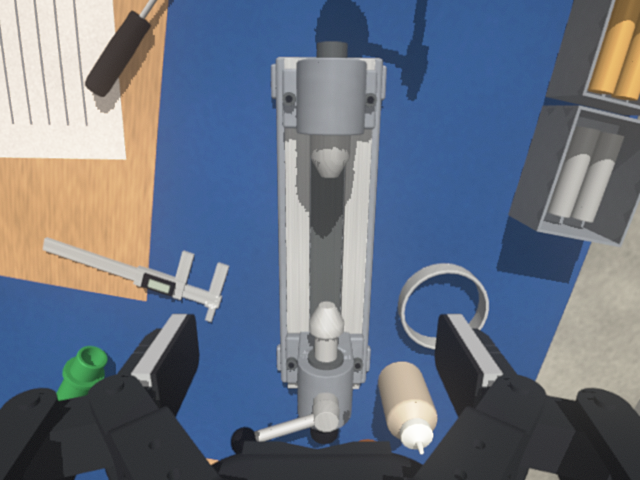

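Wrist view: the fixed stock is at (330,97) with its cone tip at (328,170); the sprung cone is at (326,318), lever pivot at (326,415) and ball at (243,440). I'll zoom and fit.

```bash
cat >> h.py <<'E'
def st(d): return {"eef_pos":d["s_pos"],"orientation":d["s_q"]}
E
python3 - <<'E'
from h import *
np.set_printoptions(precision=2,suppress=True)
d=load("w1");s=st(d)
im=d["color"][:,:,::-1]
cv2.imwrite("pics/w1a.png",cv2.resize(im[50:250,240:420],None,fx=3,fy=3,interpolation=3))
cv2.imwrite("pics/w1b.png",cv2.resize(im[280:460,220:400],None,fx=3.3,fy=3.3,interpolation=3))
C=cloud(d,s)
P=C.reshape(-1,3);P=P[~np.isnan(P[:,0])]
from scipy.optimize import least_squares
def show(y0,y1,zmin):
    q=P[(P[:,1]>y0)&(P[:,1]<y1)&(P[:,2]>zmin)&(P[:,0]>550)&(P[:,0]<700)]
    return q
# fixed stock: fit cylinder (axis angle free, radius free)
q=show(275,335,110)
def fit(q,a0):
    # params: x at y=150 , slope dx/dy, zc, r
    f=lambda v:(np.hypot((q[:,0]-v[0]-v[1]*(q[:,1]-150))*np.cos(np.arctan(v[1])),q[:,2]-v[2])-v[3])
    r=least_squares(f,a0,loss="soft_l1"); return r.x,np.std(r.fun),len(q)
print("fixed",fit(q,[617,-.17,105,30]))
for y in range(-60,340,10):
    q=show(y,y+10,60)
    if len(q)>5: print(y+5,len(q),q[:,0].min(),q[:,0].max(),q[:,2].max())
E
```

```text
fixed (array([620.22,  -0.17, 104.61,  30.  ]), np.float64(1.8098908651704306), 5060)
-55 62 639.2795224305044 668.9142648564651 121.57940060954058
-45 207 638.383857931426 670.962039742133 121.98903174098359
-35 75 641.8515372953459 667.8665935627162 121.5212787531508
-25 32 560.3422696951503 643.2232384894415 181.48080684042492
-15 295 556.8932579535145 685.3428224805326 183.96886742786393
-5 822 558.7207567586996 690.7981960316631 181.76381031915327
5 754 595.0388001208547 687.9236896883932 166.78998523782184
15 672 599.0140676651356 689.6080365231171 163.6682432291068
25 922 599.6262604896472 687.7967108420897 163.02286579938033
35 581 597.838088863692 684.751056910488 136.3860612677575
45 1427 610.1440515925897 682.3532127996938 136.00573345869634
55 312 624.980997429554 664.453522405036 122.66584891803507
65 202 623.0468951275722 647.9785059936936 117.6997047371512
75 131 615.0309933064539 645.9513283347362 123.0061608157348
85 308 613.5921122911677 649.6348631379516 124.05069299886117
95 389 614.9515926635283 648.2434773948775 123.95795281775554
105 292 618.4556871387811 642.2
[... 271 characters left out ...]
.3336204463143
235 16215 575.9807936916638 669.7249498481009 429.62916305295875
245 692 585.9073027763851 669.0788212783093 419.0984846912737
255 450 584.2133601144726 620.1654585282449 124.55866312615154
265 491 570.7664914574257 619.3846013717224 124.95475596146213
275 686 555.5691696332057 627.3902287246617 136.01573638239
285 892 552.115651716686 640.4592181233187 136.3651400619969
295 1036 550.0271998980636 639.7729140984922 136.7897288452404
305 1028 550.1641008957046 639.669305833451 137.40993373873914
315 1007 551.815885502177 639.9552629424555 136.67954843899247
325 914 554.7241740661696 634.139997976764 136.62043879577925
335 458 575.79034905729 633.7705312145159 136.17919062112247
```

View pics/w1a.png

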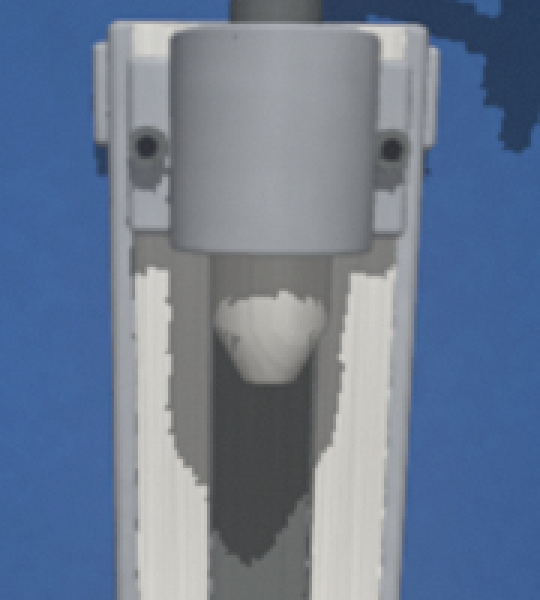

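View pics/w1b.png

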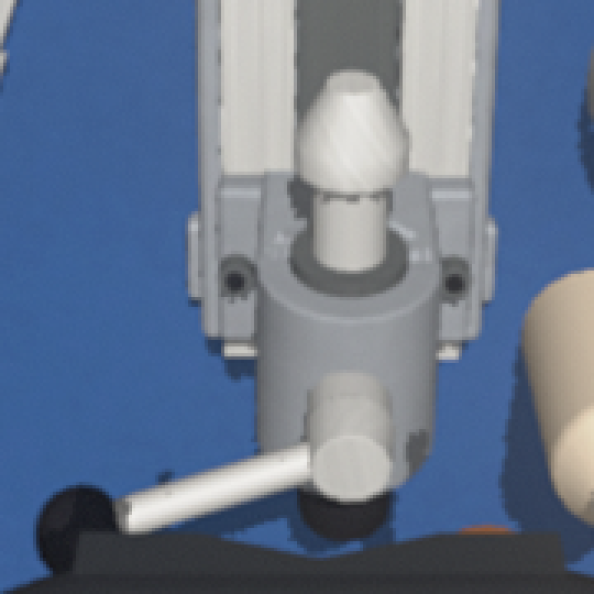

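```bash
python3 - <<'E'
from h import *
np.set_printoptions(precision=2,suppress=True)
d=load("w1");s=st(d)
def a(x,y): return (240+x/3,50+y/3)
def b(x,y): return (220+x/3.3,280+y/3.3)
L=[("fixtip",a(265,383),113,68),("fixface",a(270,252),135,106),("fixback",a(265,28),135,166),
("sprtip",b(355,95),113,-62),("sprface",b(350,318),135,-126),("bedfarL",a(113,25),45,178),("bedfarR",a(425,25),45,178)]
Y=np.array([-.1705,1,0]);Y/=np.linalg.norm(Y)
for n,px,z,my in L:
    p=plane(d,[px],z,s)[0]; print(n,p,"mid->",(p-my*Y)[:2])
# bed side edges at z=45
for x1,y1,x2,y2 in [(118,480,113,60),(408,480,424,60)]:
    p=plane(d,[a(x1,y1),a(x2,y2)],45,s);v=p[1]-p[0];print("edge",p,v[0]/v[1])
p=plane(d,[a(212,500),a(313,500)],45,s);print(p)
# ball with top/scene
ball=plane(d,[b(78,530)],170,s);print("ball w",ball,"pivot",plane(d,[b(350,467)],166,s))
# ball by triangulating top & scene: dark pixels centroids
for n,box in [("top0",(295,210,325,235)),("scene0",(345,222,365,242))]:
    e=load(n);x0,y0,x1,y1=box;g=e["color"][y0:y1,x0:x1].max(2)
    m=(g<45).astype(np.uint8);k,l,stt,cen=cv2.connectedComponentsWithStats(m);i=1+np.argmax(stt[1:,4])
    print(n,stt[i],cen[i]+[x0,y0],plane(e,[cen[i]+[x0,y0]],170))
E
```

```text
fixtip [605.23 235.06 113.  ] mid-> [616.66 168.03]
fixface [598.6  273.88 135.  ] mid-> [616.42 169.39]
fixback [586.58 329.78 135.  ] mid-> [614.48 166.14]
sprtip [628.94 107.24 113.  ] mid-> [618.52 168.35]
sprface [638.83  44.76 135.  ] mid-> [617.65 168.97]
bedfarL [537.97 331.83  45.  ] mid-> [567.89 156.36]
bedfarR [638.59 350.35  45.  ] mid-> [668.51 174.88]
edge [[563.4  180.61  45.  ]
 [539.67 321.1   45.  ]] -0.16893697937731103
edge [[666.59 199.48  45.  ]
 [640.64 339.67  45.  ]] -0.18507675334462131
[[598.15 179.36  45.  ]
 [634.24 185.96  45.  ]]
ball w [[569.79 -16.47 170.  ]] pivot [[643.46  16.95 166.  ]]
top0 [ 9  6 12 11 94] [309.71 221.13] [[571.23 -14.3  170.  ]]
scene0 [ 7  8  6  4 11] [354.09 231.73] [[572.81 -19.77 170.  ]]
```

```bash
python3 - <<'E'
import ccmd as c,numpy as np
np.set_printoptions(precision=2,suppress=True)
print(c.row([553,-265,240],c.tool(-1)))
E
```

```text
[-131.6   463.99  110.28    0.      0.     11.25]
```

Emit:
carry_out:
  deltas:
    - [-16, 58, 6, 0, 0, 2, 0]
    - [-33, 116, 14, 0, 0, 4, 0]
    - [-50, 174, 25, 0, 0, 6, 0]
    - [-66, 232, 40, 0, 0, 8, 0]
    - [-82, 290, 58, 0, 0, 9, 0]
    - [-99, 348, 75, 0, 0, 10, 0]
    - [-115, 406, 92, 0, 0, 11, 0]
    - [-132, 464, 110, 0, 0, 11, 0]
    - [-132, 464, 110, 0, 0, 11, 0]
    - [-132, 464, 110, 0, 0, 11, 0]

```text
time: 2.82
eef_pos: [552.8, -264.0, 240.5]
orientation: [1.0, -0.006, 0.0, -0.0]
wrist_force: [0.2, 0.1, 0.7]
width: 85.5
```

```bash

python3 - <<'E'
import ccmd as c
c.apply([-132,464,110,0,0,11])
E
python3 shot.py wrist:w2
```

```text
w2 2.825 [ 552.75 -264.04  240.48] [0.16 0.12 0.72] [-0.04  -0.054 -0.011] 85.5
```

View pics/w2.png

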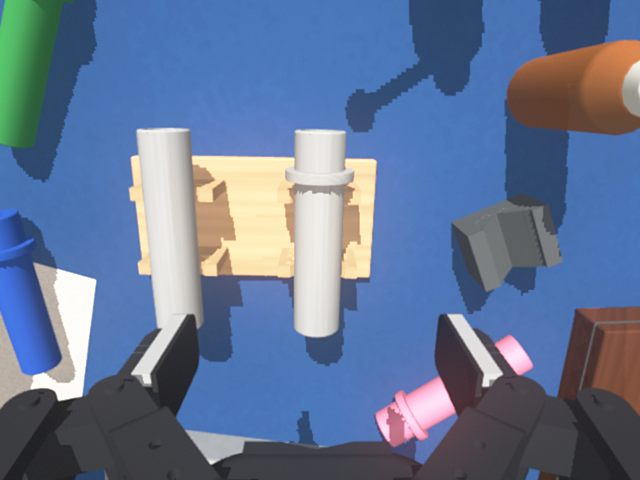

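```bash
python3 - <<'E'
from h import *
from scipy.optimize import least_squares
np.set_printoptions(precision=2,suppress=True)
d=load("w2");s=st(d);C=cloud(d,s)
e=plane(d,[(320,131),(317,336)],81,s);print(e,e[0]-e[1],e.mean(0))
co=plane(d,[(320,184)],88,s);print("collar -y edge top",co)
q=C[190:330,285:350].reshape(-1,3);q=q[(q[:,2]>68)]
f=lambda v:np.hypot((q[:,0]-v[0]-v[1]*(q[:,1]+280)),q[:,2]-v[2])-19
r=least_squares(f,[553,0,62],loss="soft_l1");print(r.x,np.std(r.fun),len(q))
# silhouette edges in gray, rows 200..320, on z~62 
g=d["color"].astype(int)
for row in (200,225,250,280,300,320):
    m=(g[row,280:360].max(1)-g[row,280:360].min(1)<30)&(g[row,280:360].min(1)>110)
    x=np.where(m)[0]+280;print(row,x.min(),x.max(),plane(d,[(x.min(),row),(x.max(),row)],64,s)[:,:2].ravel(), plane(d,[((x.min()+x.max())/2,row)],81,s)[0])
# rack edges
print(plane(d,[(133,157),(376,160),(142,274),(372,277)],12,s))
E
```

```text
[[ 555.16 -202.22   81.  ]
 [ 551.09 -361.08   81.  ]] [  4.06 158.86   0.  ] [ 553.12 -281.65   81.  ]
collar -y edge top [[ 554.72 -237.6    88.  ]]
[552.8    0.03  61.78] 0.5661566847022664 6368
200 295 343 [ 535.77 -253.8   572.21 -254.27] [ 553.93 -250.38   81.  ]
225 294 342 [ 534.44 -273.48  571.55 -273.96] [ 552.99 -268.98   81.  ]
250 295 341 [ 534.62 -293.93  570.88 -294.4 ] [ 552.76 -288.29   81.  ]
280 294 340 [ 533.07 -319.53  570.21 -320.01] [ 551.71 -312.48   81.  ]
300 294 339 [ 532.54 -337.32  569.47 -337.8 ] [ 551.11 -329.29   81.  ]
320 294 338 [ 531.98 -355.74  568.72 -356.22] [ 550.49 -346.69   81.  ]
[[ 392.72 -224.53   12.  ]
 [ 603.81 -230.58   12.  ]
 [ 385.47 -334.13   12.  ]
 [ 603.28 -339.7    12.  ]]
```

```bash
python3 - <<'E'
import ccmd as c,numpy as np
np.set_printoptions(precision=2,suppress=True)
print(c.get()[0])
print(c.row([552.7,-288,130],c.tool(-1.5)));print(c.row([552.7,-288,52],c.tool(-1.5)))
E
```

```text
[ 552.61 -265.08  240.27]
[  0.39  22.91 110.27   0.     0.     0.75]
[  0.39  22.91 188.27   0.     0.     0.75]
```

Emit:
carry_out:
  deltas:
    - [0, 12, 55, 0, 0, 0.7, 0]
    - [0, 23, 105, 0, 0, 0.7, 0]
    - [0, 23, 140, 0, 0, 0.7, 0]
    - [0, 23, 170, 0, 0, 0.7, 0]
    - [0, 23, 188, 0, 0, 0.7, 0]
    - [0, 23, 188, 0, 0, 0.7, 0]
    - [0, 23, 188, 0, 0, 0.7, 0.3]
    - [0, 23, 188, 0, 0, 0.7, 0.6]
    - [0, 23, 188, 0, 0, 0.7, 1]
    - [0, 23, 188, 0, 0, 0.7, 1]
    - [0, 23, 188, 0, 0, 0.7, 1]
    - [0, 23, 188, 0, 0, 0.7, 1]
  force: 110

```text
time: 4.38
eef_pos: [553.4, -288.5, 54.3]
orientation: [1.0, -0.013, 0.002, 0.001]
wrist_force: [1.2, 0.8, 6.0]
width: 35.8
```

```bash

python3 - <<'E'
import ccmd as c
c.apply([0,23,188,0,0,.7])
E
python3 shot.py wrist:w3 scene:s3
```

```text
w3 4.375 [ 553.38 -288.49   54.26] [1.15 0.84 5.99] [ 0.142 -0.179 -0.07 ] 35.8
s3 4.425 [ 553.39 -288.53   54.27] [0.63 0.1  4.87] [ 0.086 -0.201 -0.137] 35.4
```

View pics/w3.png

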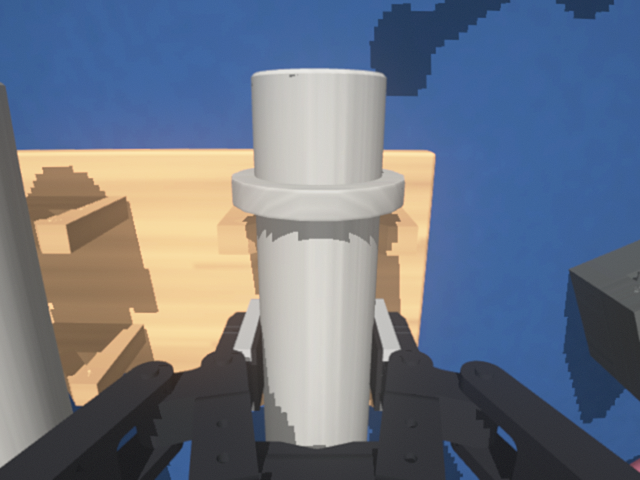

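```bash
cat >> ccmd.py <<'E'
MID=np.array([617.0,168.4,105.]); YA=10.0
MT=np.array([0,-6.8,-7.7])  # sleeve mid in tool
def mount(p,h,tilt,dx=0.):
    """TCP pose with plain-end face centre at axial p, height h above axis, collar end raised by tilt"""
    R=tool(YA,tilt); ax=R.apply([0,-1,0]); M=tool(YA,0)
    X=M.apply([1,0,0]);Y=M.apply([0,-1,0])
    pe=MID+Y*p+X*dx+np.array([0,0,h]); mid=pe+80*ax
    return mid-R.apply(MT),R
E
python3 - <<'E'
import ccmd as c,numpy as np
np.set_printoptions(precision=2,suppress=True)
print(c.get()[0])
print(c.mount(-48,3,22)[0],c.mount(-80,0,0)[0])
print(c.row([552.7,-288,280],c.tool(-1.5)));print(c.row([*c.mount(-48,3,22)[0][:2],280],c.tool(10)))
E
```

```text
[ 552.31 -288.08   52.27]
[613.05 190.81 128.28] [618.18 161.7   97.3 ]
[   0.39   -0.09 -227.73    0.      0.      0.05]
[  48.61 -480.27 -227.73    0.      0.    -11.45]
```

Emit:
carry_out:
  deltas:
    - [0, 0, -12, 0, 0, 0, 1]
    - [0, 0, -45, 0, 0, 0, 1]
    - [0, 0, -90, 0, 0, 0, 1]
    - [0, 0, -140, 0, 0, 0, 1]
    - [0, 0, -190, 0, 0, 0, 1]
    - [1, -10, -220, 0, 0, 0, 1]
    - [5, -50, -228, 0, 0, -1, 1]
    - [10, -105, -228, 0, 0, -2, 1]
    - [16, -160, -228, 0, 0, -4, 1]
    - [22, -215, -228, 0, 0, -5, 1]
    - [27, -270, -228, 0, 0, -6.5, 1]
    - [33, -325, -228, 0, 0, -8, 1]
    - [39, -380, -228, 0, 0, -9, 1]
    - [44, -430, -228, 0, 0, -10.5, 1]
    - [48, -465, -228, 0, 0, -11, 1]
    - [48.6, -480, -228, 0, 0, -11.5, 1]
    - [48.6, -480, -228, 0, 0, -11.5, 1]
    - [48.6, -480, -228, 0, 0, -11.5, 1]

```text
time: 6.72
eef_pos: [613.1, 189.1, 280.0]
orientation: [0.996, 0.087, -0.0, 0.0]
wrist_force: [1.1, -0.4, -5.9]
width: 35.3
```

```bash

python3 - <<'E'
import ccmd as c
c.apply([48.6,-480,-228,0,0,-11.5]);print(c.get()[0])
E
python3 shot.py wrist:w4 scene:s4
```

```text
[613.03470822 190.53423358 280.275     ]
w4 6.725 [613.06 189.15 280.05] [ 1.05 -0.38 -5.93] [-0.078 -0.043  0.009] 35.3
s4 6.775 [613.11 189.02 280.32] [ 0.05 -0.84 -6.46] [-0.056 -0.047 -0.006] 35.6
```

View pics/w4.png

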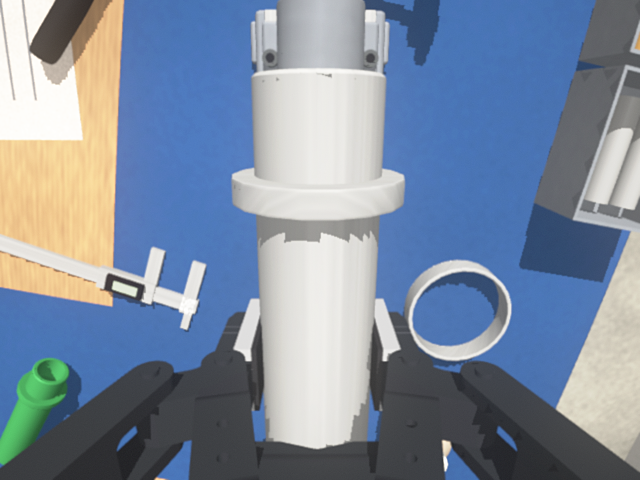

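View pics/s4.png

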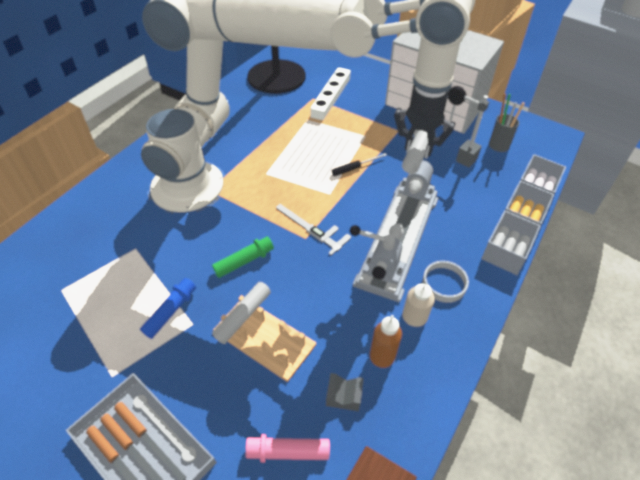

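The sleeve is firmly held and has not moved in the grip (end face at row 70, collar at rows 170–218, as before the lift). I'll fit its axis in the tool frame.

```bash
python3 - <<'E'
from h import *
from scipy.optimize import least_squares
import ccmd as c
np.set_printoptions(precision=2,suppress=True)
I={"eef_pos":np.zeros(3),"orientation":[0,0,0,1]}
for n in("w3","w4"):
    d=load(n);C=cloud(d,I)
    q=np.r_[C[225:300,262:372].reshape(-1,3),C[85:160,262:375].reshape(-1,3)]
    q=q[~np.isnan(q[:,0])]
    f=lambda v:np.hypot(q[:,0]-v[0]-v[1]*q[:,1],q[:,2]-v[2]-v[3]*q[:,1])-19
    r=least_squares(f,[0,0,-8,0],loss="soft_l1");print(n,r.x,np.std(r.fun),len(q))
    g=C[75:85,300:340].reshape(-1,3);print("end y min",np.nanmin(C[66:90,290:350,1]))
    v=rays(d,[(319,73)])[0]@d["T_tool_cam"][:3,:3].T;o=d["T_tool_cam"][:3,3]
    print("top rim at tool z -26.7:",o+v*((-26.7-o[2])/v[2]))
for a in [(-48,40,22),(-48,3,22),(-62,3,21),(-72,3,20)]:
    p,R=c.mount(*a);print(a,c.row(p,R),p)
E
```

```text
w3 [-0.81 -0.01 -7.42  0.  ] 0.5220643855956667 16662
end y min -93.85920267627333
top rim at tool z -26.7: [ -0.15 -84.54 -26.7 ]
w4 [-0.99 -0.01 -7.33 -0.  ] 0.5241133522011108 16651
end y min -103.14739723017095
top rim at tool z -26.7: [ -0.36 -84.71 -26.7 ]
(-48, 40, 22) [  0.06  -0.27 114.99  22.     0.01   0.05] [613.05 190.81 165.28]
(-48, 3, 22) [  0.06  -0.27 151.99  22.     0.01   0.05] [613.05 190.81 128.28]
(-62, 3, 21) [  0.05  13.39 153.23  21.     0.01   0.05] [615.42 177.36 127.04]
(-72, 3, 20) [  0.04  23.07 154.47  20.     0.01   0.05] [617.1  167.83 125.8 ]
```

Emit:
carry_out:
  deltas:
    - [0, 0, 30, 8, 0, 0, 1]
    - [0, 0, 65, 16, 0, 0, 1]
    - [0, 0, 95, 22, 0, 0, 1]
    - [0, 0, 115, 22, 0, 0, 1]
    - [0, 0, 130, 22, 0, 0, 1]
    - [0, 0, 142, 22, 0, 0, 1]
    - [0, 0, 152, 22, 0, 0, 1]
    - [0, 0, 152, 22, 0, 0, 1]
    - [0, 0, 152, 22, 0, 0, 1]

```text
time: 7.95
eef_pos: [613.4, 190.9, 129.1]
orientation: [0.978, 0.086, -0.016, -0.19]
wrist_force: [0.4, -0.2, -5.9]
width: 35.6
```

```bash
sed -i 's/MT=.*/MT=np.array([-0.5,-5.7,-7.5])/' ccmd.py
python3 - <<'E'
import ccmd as c
c.apply([0,0,152,22,0,0]);print(c.get()[0])
E
python3 shot.py wrist:w5 scene:s5 top:t5
python3 - <<'E'
from h import *
import ccmd as c
d=load("s5");cv2.imwrite("pics/s5c.png",cv2.resize(d["color"][90:310,340:480,::-1],None,fx=2.7,fy=2.7,interpolation=3))
d=load("t5");cv2.imwrite("pics/t5c.png",cv2.resize(d["color"][150:260,140:340,::-1],None,fx=4,fy=4,interpolation=3))
E
```

```text
[613.03470822 190.53423358 128.275     ]
w5 7.95 [613.35 190.91 129.14] [ 0.38 -0.23 -5.87] [-0.565 -0.07   0.009] 35.6
s5 8.0 [613.42 190.81 129.27] [ 0.85 -0.05 -5.19] [-0.562 -0.126  0.021] 35.6
t5 8.05 [613.43 190.69 129.24] [ 0.09 -0.48 -6.04] [-0.583 -0.104  0.004] 35.3
```

View pics/w5.png

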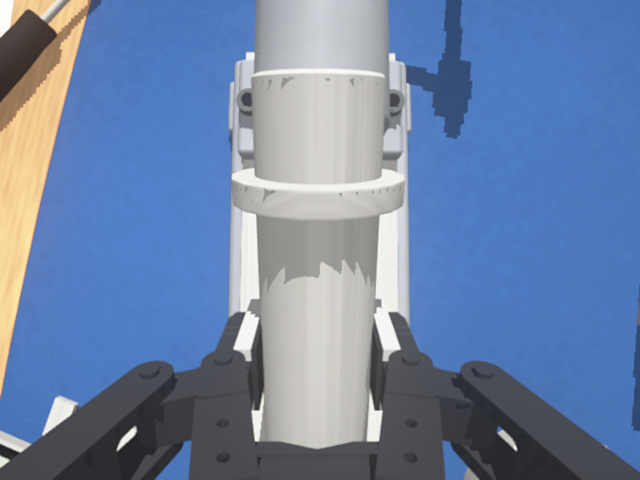

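View pics/s5c.png

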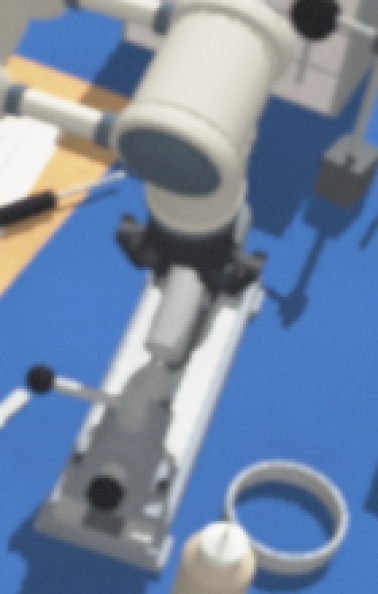

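View pics/t5c.png

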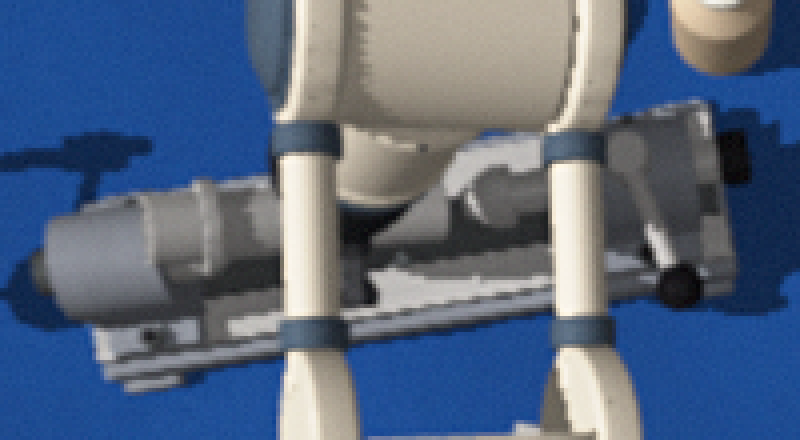

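Picture check: in the wrist view the sleeve lies in line with the fixed stock (sleeve column 320, stock 322). In the scene crop the plain end (165,355) is just ahead of the sprung cone. Now I'll engage the cone.

```bash
python3 - <<'E'
import ccmd as c,numpy as np
np.set_printoptions(precision=1,suppress=True)
for a in [(-48,2,22),(-58,2,21),(-66,2,20),(-72,2.5,20),(-76,2.5,20),(-84,2.5,20),(-92,2.5,20),(-99,2.5,20)]:
    p,R=c.mount(*a);print(a,c.row(p,R))
E
```

```text
(-48, 2, 22) [ 0.6 -1.   0.8  0.   0.   0. ]
(-58, 2, 21) [ 0.6  8.4 -1.6 -1.   0.   0. ]
(-66, 2, 20) [ 0.5 16.  -3.3 -2.   0.   0. ]
(-72, 2.5, 20) [ 0.5 21.4 -6.  -2.   0.   0. ]
(-76, 2.5, 20) [ 0.5 25.1 -7.5 -2.   0.   0. ]
(-84, 2.5, 20) [  0.5  32.5 -10.5  -2.    0.    0. ]
(-92, 2.5, 20) [  0.5  39.9 -13.5  -2.    0.    0. ]
(-99, 2.5, 20) [  0.5  46.4 -16.2  -2.    0.    0. ]
```

Emit:
carry_out:
  deltas:
    - [0.5, 4, -0.8, -0.5, 0, 0, 1]
    - [0.5, 8.4, -1.6, -1, 0, 0, 1]
    - [0.5, 16, -3.3, -2, 0, 0, 1]
    - [0.5, 21.4, -6, -2, 0, 0, 1]
    - [0.5, 25, -7.5, -2, 0, 0, 1]
    - [0.5, 28.5, -9, -2, 0, 0, 1]
    - [0.5, 28.5, -9, -2, 0, 0, 1]
  force: 120

```text
time: 8.98
eef_pos: [618.3, 163.7, 126.5]
orientation: [0.98, 0.087, -0.015, -0.175]
wrist_force: [-1.6, 9.7, -5.1]
width: 35.2
```

```bash
cat > chk.py <<'E'
import ccmd as c,numpy as np
from station import env
from scipy.spatial.transform import Rotation as Ro
np.set_printoptions(precision=2,suppress=True)
s=env.read_state();R=Ro.from_quat(s["orientation"]);M=c.tool(c.YA,0).as_matrix()@np.diag([1,-1,-1])
ax=R.apply([0,-1,0]);mid=s["eef_pos"]+R.apply(c.MT)
print("t",s["time"],"plain_end(mounted)",M.T@(mid-80*ax-c.MID),"collar",M.T@(mid+80*ax-c.MID),"tilt",np.degrees(np.arcsin(ax[2])),"F",M.T@s["wrist_force"],"T",M.T@s["torque"],"cmd-meas",c.get()[0]-s["eef_pos"],s["width"])
E
python3 - <<'E'
import ccmd as c
c.apply([.5,28.5,-9,-2,0,0])
E
python3 chk.py; python3 shot.py wrist:w6 scene:s6
python3 - <<'E'
from h import *
d=load("s6");cv2.imwrite("pics/s6c.png",cv2.resize(d["color"][90:310,340:480,::-1],None,fx=2.7,fy=2.7,interpolation=3))
E
```

```text
t 8.975 plain_end(mounted) [  0.19 -77.13   2.82] collar [-0.29 72.94 58.29] tilt 20.28630468267962 F [ 0.15  9.79 -5.11] T [ 1.09 -0.09  0.07] cmd-meas [ 0.43 -2.43 -0.6 ] 35.19523447867424
w6 8.975 [618.3  163.72 126.55] [-1.56  9.67 -5.11] [1.087 0.1   0.066] 35.2
s6 9.025 [618.26 163.87 126.56] [-1.48 10.14 -5.78] [1.109 0.111 0.052] 35.5
```

View pics/s6c.png

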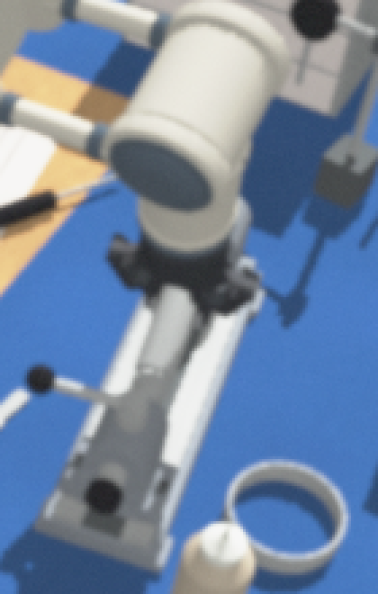

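View pics/w6.png

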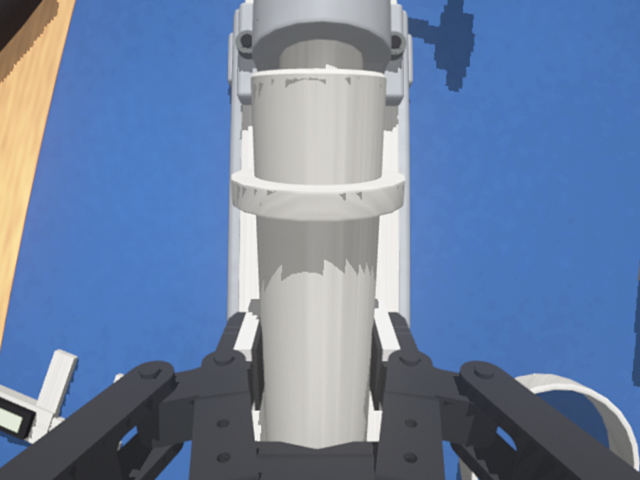

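```bash
python3 - <<'E'
import ccmd as c,numpy as np
np.set_printoptions(precision=1,suppress=True)
for a in [(-80,2.5,20),(-90,2.5,20),(-100,2.5,20),(-102,2.5,20)]:
    p,R=c.mount(*a);print(a,c.row(p,R))
E
```

```text
(-80, 2.5, 20) [ 0.   0.3 -0.  -0.   0.   0. ]
(-90, 2.5, 20) [ 0.   9.7 -3.5 -0.   0.   0. ]
(-100, 2.5, 20) [ 0.  19.1 -6.9 -0.   0.   0. ]
(-102, 2.5, 20) [ 0.  21.  -7.6 -0.   0.   0. ]
```

Emit:
carry_out:
  deltas:
    - [0, 4, -1.4, 0, 0, 0, 1]
    - [0, 8, -2.9, 0, 0, 0, 1]
    - [0, 12, -4.3, 0, 0, 0, 1]
    - [0, 16, -5.8, 0, 0, 0, 1]
    - [0, 19, -6.9, 0, 0, 0, 1]
    - [0, 21, -7.6, 0, 0, 0, 1]
    - [0, 21, -7.6, 0, 0, 0, 1]
    - [0, 21, -7.6, 0, 0, 0, 1]

```text
time: 10.07
eef_pos: [621.7, 143.7, 126.9]
orientation: [0.98, 0.088, -0.016, -0.177]
wrist_force: [-3.9, 15.0, -5.3]
width: 35.1
```

```bash

python3 - <<'E'
import ccmd as c
c.apply([0,21,-7.6,0,0,0])
E
python3 chk.py; python3 shot.py wrist:w7 scene:s7
python3 - <<'E'
from h import *
d=load("s7");cv2.imwrite("pics/s7c.png",cv2.resize(d["color"][90:310,340:480,::-1],None,fx=2.7,fy=2.7,interpolation=3))
E
```

```text
t 10.075 plain_end(mounted) [  0.17 -97.39   2.94] collar [-0.62 52.53 58.84] tilt 20.44816369674333 F [-1.26 15.45 -5.28] T [1.85 0.02 0.08] cmd-meas [ 0.97 -4.39 -0.97] 35.14663517556042
w7 10.075 [621.65 143.69 126.87] [-3.93 15.   -5.28] [1.82  0.337 0.077] 35.1
s7 10.125 [621.65 143.72 126.89] [-3.92 14.47 -4.78] [1.838 0.352 0.064] 34.9
```

View pics/s7c.png

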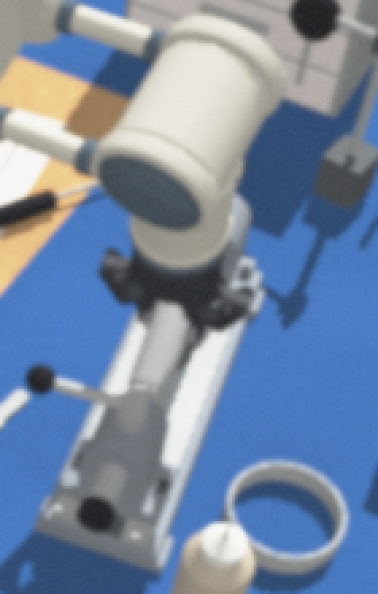

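View pics/w7.png

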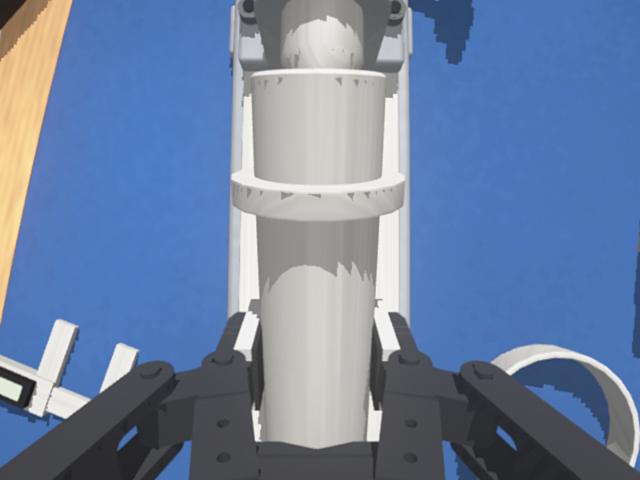

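```bash
python3 - <<'E'
import ccmd as c,numpy as np
np.set_printoptions(precision=1,suppress=True)
for t in [20,17,14,11,8,5,2.5,0]:
    p,R=c.mount(-104+(t/10),2.5*t/20-.5,t);print(t,c.row(p,R))
E
```

```text
20 [ 0.   0.2  0.5 -0.   0.   0. ]
17 [ 0.   1.1  4.6 -3.   0.   0. ]
14 [ 0.   2.2  8.7 -6.   0.   0. ]
11 [ 0.   3.5 12.8 -9.   0.   0. ]
8 [  0.    5.   16.8 -12.    0.    0. ]
5 [  0.    6.7  20.7 -15.    0.    0. ]
2.5 [  0.    8.2  24.  -17.5   0.    0. ]
0 [  0.    9.9  27.1 -20.    0.    0.1]
```

Emit:
carry_out:
  deltas:
    - [0, 0.6, 2.5, -1.5, 0, 0, 1]
    - [0, 1.1, 4.6, -3, 0, 0, 1]
    - [0, 1.6, 6.6, -4.5, 0, 0, 1]
    - [0, 2.2, 8.7, -6, 0, 0, 1]
    - [0, 3, 11.4, -8, 0, 0, 1]
    - [0, 3, 11.4, -8, 0, 0, 1]

```text
time: 10.92
eef_pos: [621.9, 145.7, 115.5]
orientation: [0.99, 0.09, -0.009, -0.108]
wrist_force: [-0.7, 14.8, -4.5]
width: 35.6
```

```bash

python3 - <<'E'
import ccmd as c,numpy as np
c.apply([0,3,11.4,-8,0,0])
np.set_printoptions(precision=1,suppress=True)
for t in [12,10,8,6,4,2,0]:
    p,R=c.mount(-104+(t/10),2.5*t/20-.5,t);print(t,c.row(p,R))
E
python3 chk.py; python3 shot.py wrist:w8
```

```text
12 [0.  0.  0.1 0.  0.  0. ]
10 [ 0.   0.6  2.8 -2.   0.   0. ]
8 [ 0.   1.2  5.6 -4.   0.   0. ]
6 [ 0.   1.9  8.4 -6.   0.   0. ]
4 [ 0.   2.8 11.1 -8.   0.   0.1]
2 [  0.    3.7  13.9 -10.    0.    0.1]
0 [  0.    4.7  16.6 -12.    0.    0.1]
t 10.925 plain_end(mounted) [  0.81 -97.41   1.78] collar [-0.15 58.83 36.28] tilt 12.452381135319529 F [ 1.83 14.69 -4.5 ] T [ 2.02 -0.25  0.09] cmd-meas [ 0.54 -5.31 -1.32] 35.60634000366059
w8 10.925 [621.89 145.67 115.48] [-0.75 14.79 -4.5 ] [2.03  0.104 0.093] 35.6
```

View pics/w8.png

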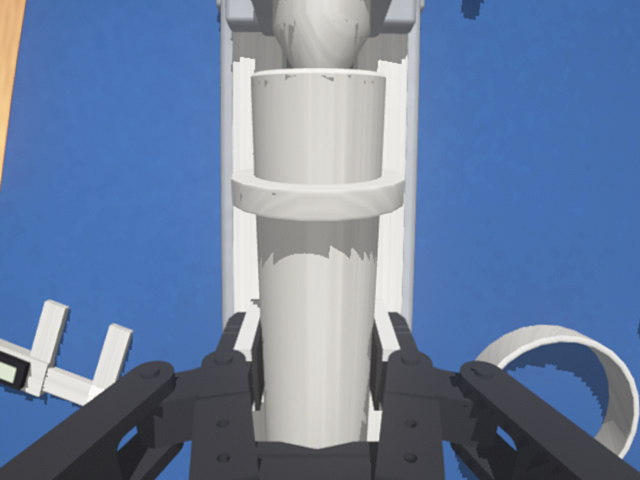

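Emit:
carry_out:
  deltas:
    - [0, 2.6, 2.8, -2, 0, 0, 1]
    - [0, 3.2, 5.6, -4, 0, 0, 1]
    - [0, 4, 8.4, -6, 0, 0, 1]
    - [0, 4.8, 11.1, -8, 0, 0, 1]
    - [0, 5.7, 13.9, -10, 0, 0, 1]
    - [0, 6.7, 16.6, -12, 0, 0, 1]
    - [0, 6.7, 16.6, -12, 0, 0, 1]
    - [0, 6.7, 16.6, -12, 0, 0, 1]

```text
time: 11.98
eef_pos: [622.6, 142.7, 97.6]
orientation: [0.996, 0.09, 0.001, -0.005]
wrist_force: [-1.4, 15.0, -4.0]
width: 35.4
```

```bash

python3 - <<'E'
import ccmd as c,numpy as np
c.apply([0,6.7,16.6,-12,0,0])
E
python3 chk.py; python3 shot.py wrist:w9
```

```text
t 11.975 plain_end(mounted) [   0.9  -100.65   -0.62] collar [ 0.08 59.34  0.82] tilt 0.5164662806491245 F [ 1.2  15.04 -4.02] T [ 2.17 -0.19  0.08] cmd-meas [ 0.39 -5.39 -1.02] 35.43288639732644
w9 11.975 [622.59 142.69  97.55] [-1.43 15.02 -4.02] [2.17  0.19  0.079] 35.4
```

View pics/w9.png

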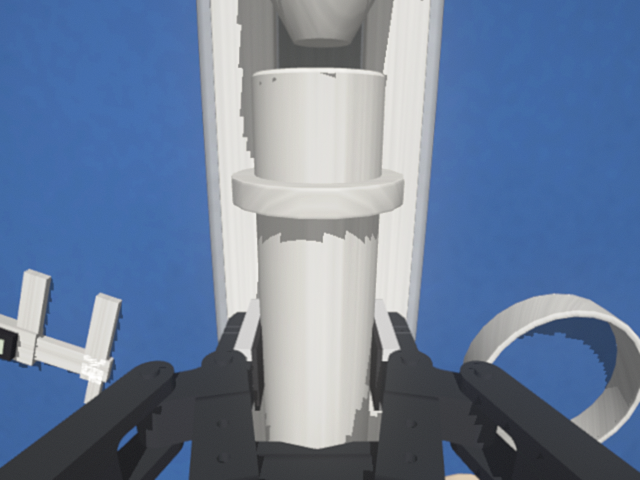

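Level, and clear of the fixed cone tip (tip at column 324, row 40; sleeve end at column 318, row 70). I'll advance slowly so the spring seats it, with a +1 mm sideways correction.

Emit:
carry_out:
  deltas:
    - [0.5, -4, 0, 0, 0, 0, 1]
    - [1, -8, 0, 0, 0, 0, 1]
    - [1, -12, 0, 0, 0, 0, 1]
    - [1, -16, 0, 0, 0, 0, 1]
    - [1, -19, 0, 0, 0, 0, 1]
    - [1, -22, 0, 0, 0, 0, 1]
    - [1, -24, 0, 0, 0, 0, 1]
    - [1, -24, 0, 0, 0, 0, 1]

```text
time: 13.02
eef_pos: [619.4, 163.5, 97.5]
orientation: [0.996, 0.088, 0.0, -0.002]
wrist_force: [-2.4, 5.9, -3.5]
width: 35.1
```

```bash

python3 - <<'E'
import ccmd as c,numpy as np
c.apply([1,-24,0,0,0,0])
E
python3 chk.py; python3 shot.py wrist:w10
```

```text
t 13.025 plain_end(mounted) [  1.17 -79.54  -0.37] collar [ 0.8  80.46  0.38] tilt 0.26836359001838134 F [-1.38  6.25 -3.52] T [ 0.99  0.19 -0.15] cmd-meas [ 0.4  -2.43 -0.95] 35.148941187237774
w10 13.025 [619.38 163.54  97.48] [-2.45  5.92 -3.52] [ 0.946  0.36  -0.151] 35.1
```

View pics/w10.png

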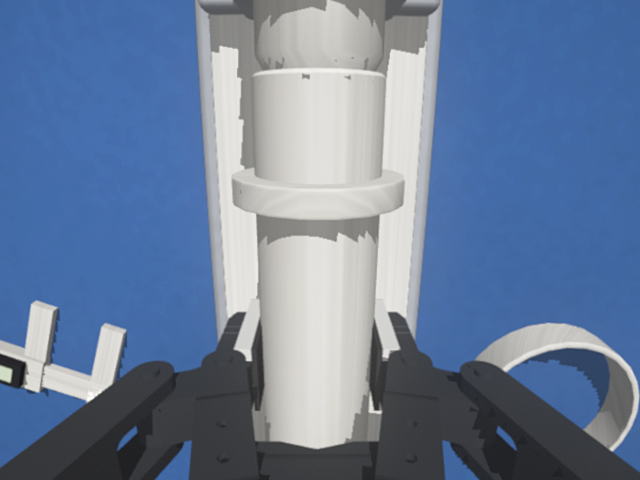

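Emit:
carry_out:
  deltas:
    - [0, -1.5, 0, 0, 0, 0, 1]
    - [0, -2.5, 0, 0, 0, 0, 1]
    - [0, -2.5, 0, 0, 0, 0, 1]
    - [0, -2.5, 0, 0, 0, 0, 0.5]
    - [0, -2.5, 0, 0, 0, 0, 0.3]
    - [0, -2.5, 0, 0, 0, 0, 0]
    - [0, -2.5, 0, 0, 0, 0, 0]
    - [0, -2.5, 0, 0, 0, 0, 0]

```text
time: 14.08
eef_pos: [619.4, 163.5, 96.6]
orientation: [0.996, 0.088, 0.0, 0.0]
wrist_force: [0.2, -0.2, 0.1]
width: 85.2
```

```bash

python3 - <<'E'
import ccmd as c,numpy as np
c.apply([0,-2.5,0,0,0,0])
E
python3 chk.py; python3 shot.py wrist:w11
```

```text
t 14.075 plain_end(mounted) [  1.13 -79.52  -0.9 ] collar [ 0.99 80.48 -0.91] tilt -0.002758585614977808 F [ 0.12 -0.25  0.11] T [0.02 0.02 0.02] cmd-meas [-0.11  0.04 -0.06] 85.16971800461936
w11 14.075 [619.45 163.53  96.59] [ 0.16 -0.22  0.11] [0.02  0.02  0.016] 85.2
```

View pics/w11.png

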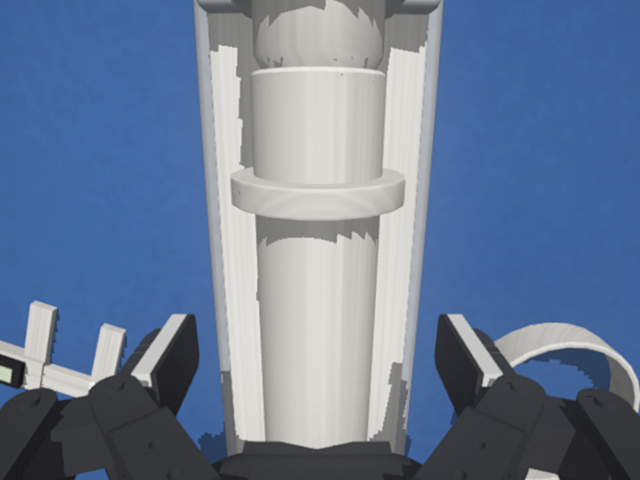

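The fingers are fully open, wrist force is zero and the sleeve is held on both centres, unmoved. I'll retreat straight up, close the fingers and look.

Emit:
carry_out:
  deltas:
    - [0, 0, -25, 0, 0, 0, 0]
    - [0, 0, -65, 0, 0, 0, 0]
    - [0, 0, -115, 0, 0, 0, 0]
    - [0, 0, -165, 0, 0, 0, 0.5]
    - [0, 0, -195, 0, 0, 0, 1]
    - [0, -20, -205, 0, 0, 0, 1]
    - [0, -40, -205, 0, 0, 0, 1]
    - [0, -40, -205, 0, 0, 0, 1]

```text
time: 15.12
eef_pos: [611.5, 205.3, 298.9]
orientation: [0.996, 0.089, -0.002, 0.0]
wrist_force: [-0.8, -0.6, -0.7]
width: -0.1
```

```bash

python3 - <<'E'
import ccmd as c,numpy as np
c.apply([0,-40,-205,0,0,0])
E
python3 shot.py wrist:w12 top:t12 scene:s12; python3 - <<'E'
from h import *
d=load("t12");cv2.imwrite("pics/t12c.png",cv2.resize(d["color"][150:260,140:340,::-1],None,fx=4,fy=4,interpolation=3))
E
```

```text
w12 15.125 [611.51 205.28 298.86] [-0.83 -0.57 -0.7 ] [-0.051 -0.007 -0.026] -0.1
t12 15.175 [611.72 204.3  298.94] [-0.1   0.25  0.21] [0.023 0.024 0.007] -0.1
s12 15.225 [611.91 203.56 299.23] [ 0.74 -0.41  0.29] [ 0.034  0.016 -0.035] -0.3
```

View pics/w12.png

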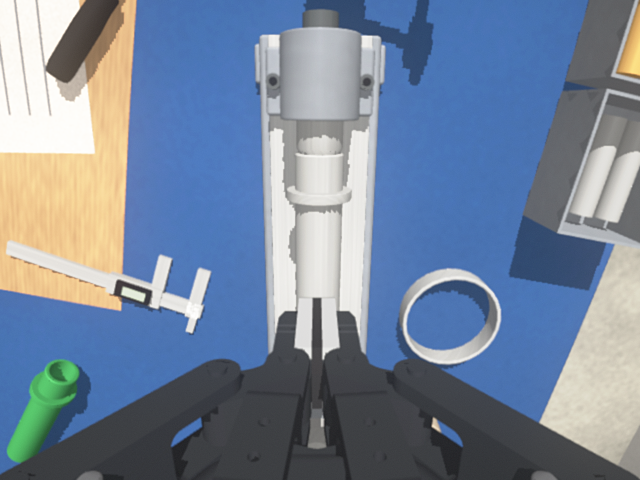

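View pics/s12.png

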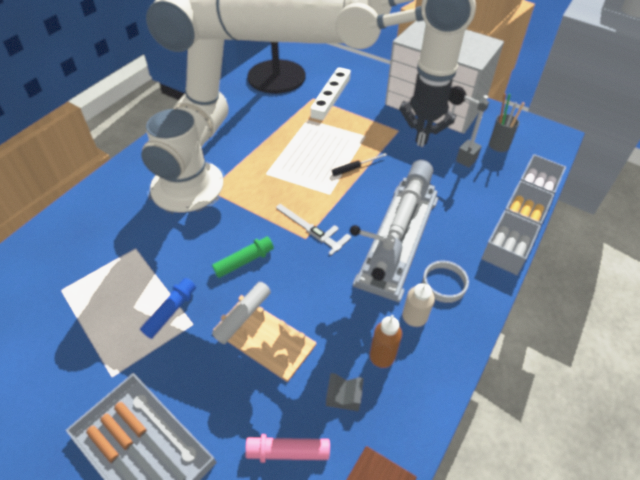

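The sleeve sits mounted by itself between the centres (wrist view: end at (320,155), collar (318,193)). Now I'll plan the lever sweep.

```bash
cat >> ccmd.py <<'E'
def lever(phi,z,r=80,yaw=None):
    M=tool(YA,0); X=M.apply([1,0,0]);Y=M.apply([0,-1,0])
    p=MID+X*(-r*np.cos(phi))+Y*(-158-r*np.sin(phi)); p[2]=z
    return p,tool(YA)
E
python3 - <<'E'
import ccmd as c,numpy as np
np.set_printoptions(precision=1,suppress=True)
p,R=c.lever(-.45,200);print(p,c.row(p,R))
p,R=c.lever(-.45,167);print(p,c.row(p,R))
E
```

```text
[567.5  34.6 200. ] [-73.6 158.  101.5  -0.   -0.    0.1]
[567.5  34.6 167. ] [-73.6 158.  134.5  -0.   -0.    0.1]
```

Emit:
carry_out:
  deltas:
    - [-20, 40, 0, 0, 0, 0, 1]
    - [-45, 90, 0, 0, 0, 0, 1]
    - [-65, 135, 20, 0, 0, 0, 1]
    - [-73, 158, 65, 0, 0, 0, 1]
    - [-73.6, 158, 105, 0, 0, 0, 1]
    - [-73.6, 158, 130, 0, 0, 0, 1]
    - [-73.6, 158, 134.5, 0, 0, 0, 1]
    - [-73.6, 158, 134.5, 0, 0, 0, 1]

```text
time: 16.27
eef_pos: [567.6, 34.3, 167.6]
orientation: [0.996, 0.087, 0.0, 0.0]
wrist_force: [0.1, -0.2, 0.8]
width: 0.1
```

```bash

python3 - <<'E'
import ccmd as c,numpy as np
np.set_printoptions(precision=1,suppress=True)
c.apply([-73.6,158,134.5,0,0,0])
for f in np.r_[np.arange(-.45,1.06,.1),1.1]:
    p,R=c.lever(f,167);print(round(f,2),c.row(p,R))
E
python3 shot.py wrist:w13 top:t13; python3 - <<'E'
from h import *
d=load("t13");cv2.imwrite("pics/t13c.png",cv2.resize(d["color"][150:260,140:340,::-1],None,fx=4,fy=4,interpolation=3))
E
```

```text
-0.45 [-0.  -0.   0.  -0.  -0.   0.1]
-0.35 [-3.1  7.3  0.  -0.  -0.   0.1]
-0.25 [-5.5 15.   0.  -0.  -0.   0.1]
-0.15 [-7.1 22.8  0.  -0.  -0.   0.1]
-0.05 [-7.9 30.8  0.  -0.  -0.   0.1]
0.05 [-7.9 38.8  0.  -0.  -0.   0.1]
0.15 [-7.1 46.7  0.  -0.  -0.   0.1]
0.25 [-5.5 54.6  0.  -0.  -0.   0.1]
0.35 [-3.2 62.2  0.  -0.  -0.   0.1]
0.45 [-0.1 69.6  0.  -0.  -0.   0.1]
0.55 [ 3.8 76.6  0.  -0.  -0.   0.1]
0.65 [ 8.3 83.2  0.  -0.  -0.   0.1]
0.75 [13.4 89.3  0.  -0.  -0.   0.1]
0.85 [19.2 94.9  0.  -0.  -0.   0.1]
0.95 [25.4 99.9  0.  -0.  -0.   0.1]
1.05 [ 32.1 104.2   0.   -0.   -0.    0.1]
1.1 [ 35.7 106.1   0.   -0.   -0.    0.1]
w13 16.275 [567.61  34.3  167.57] [ 0.13 -0.23  0.77] [0.013 0.017 0.005] 0.1
t13 16.325 [567.96  34.44 168.39] [-0.09  0.02  0.58] [-0.009  0.036  0.04 ] 0.3
```

View pics/w13.png

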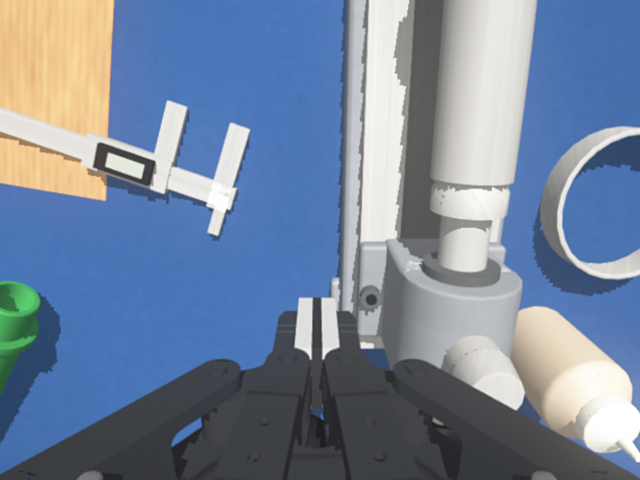

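View pics/t13c.png

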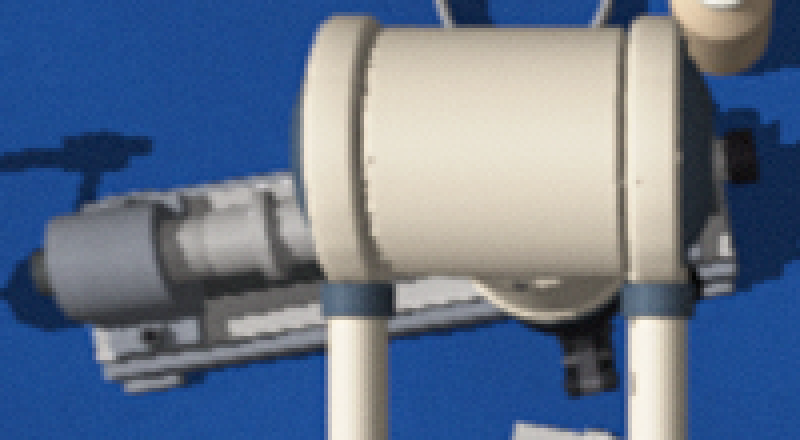

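Emit:
carry_out:
  deltas:
    - [-3.1, 7.3, 0, 0, 0, 0, 1]
    - [-5.5, 15, 0, 0, 0, 0, 1]
    - [-7.1, 22.8, 0, 0, 0, 0, 1]
    - [-7.9, 30.8, 0, 0, 0, 0, 1]
    - [-7.9, 38.8, 0, 0, 0, 0, 1]
    - [-7.1, 46.7, 0, 0, 0, 0, 1]
    - [-5.5, 54.6, 0, 0, 0, 0, 1]
    - [-3.2, 62.2, 0, 0, 0, 0, 1]
    - [0, 69.6, 0, 0, 0, 0, 1]
    - [0, 69.6, 0, 0, 0, 0, 1]

```text
time: 17.62
eef_pos: [579.8, -34.9, 166.8]
orientation: [0.996, 0.087, -0.0, 0.0]
wrist_force: [0.0, 0.2, -0.5]
width: -0.2
```

```bash

python3 - <<'E'
import ccmd as c,numpy as np
np.set_printoptions(precision=1,suppress=True)
c.apply([0,69.6,0,0,0,0])
for f in [.45,.55,.65,.75,.85,.95,1.0,1.05,1.1,1.15]:
    p,R=c.lever(f,167);print(round(f,2),c.row(p,R))
E
python3 shot.py wrist:w14 scene:s14; python3 - <<'E'
from h import *
d=load("s14");cv2.imwrite("pics/s14c.png",cv2.resize(d["color"][150:310,330:490,::-1],None,fx=3.6,fy=3.6,interpolation=3))
E
```

```text
0.45 [-0.1 -0.   0.  -0.  -0.   0.1]
0.55 [ 3.8  7.   0.  -0.  -0.   0.1]
0.65 [ 8.3 13.6  0.  -0.  -0.   0.1]
0.75 [13.4 19.7  0.  -0.  -0.   0.1]
0.85 [19.2 25.3  0.  -0.  -0.   0.1]
0.95 [25.4 30.3  0.  -0.  -0.   0.1]
1.0 [28.7 32.5  0.  -0.  -0.   0.1]
1.05 [32.1 34.6  0.  -0.  -0.   0.1]
1.1 [35.7 36.5  0.  -0.  -0.   0.1]
1.15 [39.3 38.2  0.  -0.  -0.   0.1]
w14 17.625 [579.85 -34.89 166.76] [ 0.04  0.25 -0.51] [ 0.01  -0.037  0.001] -0.2
s14 17.675 [579.74 -34.68 166.81] [-1.01  0.37 -0.01] [0.033 0.06  0.008] -0.1
```

View pics/s14c.png

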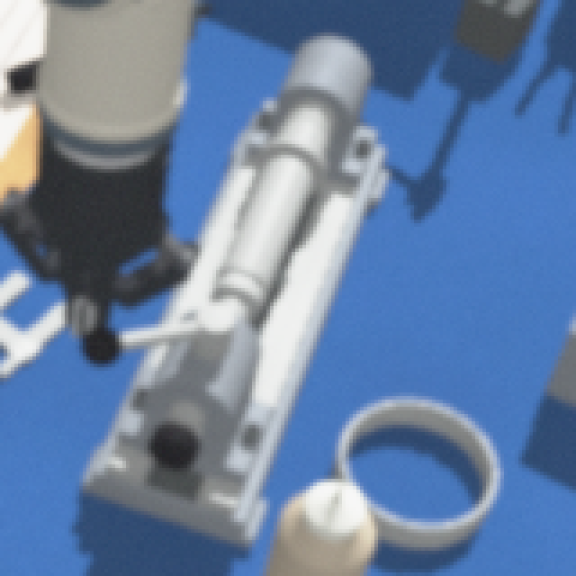

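Emit:
carry_out:
  deltas:
    - [3.8, 7, 0, 0, 0, -8, 1]
    - [8.3, 13.6, 0, 0, 0, -16, 1]
    - [13.4, 19.7, 0, 0, 0, -24, 1]
    - [19.2, 25.3, 0, 0, 0, -32, 1]
    - [22.2, 27.9, 0, 0, 0, -40, 1]
    - [25.4, 30.3, 0, 0, 0, -45, 1]
    - [27, 31.4, 0, 0, 0, -50, 1]
    - [28.7, 32.5, 0, 0, 0, -50, 1]
    - [28.7, 32.5, 0, 0, 0, -50, 1]

```text
time: 18.85
eef_pos: [613.4, -61.0, 166.8]
orientation: [0.866, 0.5, -0.0, -0.0]
wrist_force: [-0.6, -0.0, -0.3]
width: 0.2
```

```bash

python3 - <<'E'
import ccmd as c,numpy as np
np.set_printoptions(precision=1,suppress=True)
c.apply([28.7,32.5,0,0,0,-50])
for f in [1.0,1.05,1.1,1.15,1.2]:
    p,R=c.lever(f,167);print(round(f,2),c.row(p,c.tool(60)))
E
python3 shot.py wrist:w15 scene:s15; python3 - <<'E'
from h import *
d=load("s15");cv2.imwrite("pics/s15c.png",cv2.resize(d["color"][150:310,330:490,::-1],None,fx=3.6,fy=3.6,interpolation=3))
E
```

```text
1.0 [ 0.   0.   0.  -0.  -0.   0.1]
1.05 [ 0.6  4.   0.  -0.  -0.   0.1]
1.1 [ 1.4  7.9  0.  -0.  -0.   0.1]
1.15 [ 2.4 11.8  0.  -0.  -0.   0.1]
1.2 [ 3.6 15.6  0.  -0.  -0.   0.1]
w15 18.85 [613.44 -61.01 166.75] [-0.55 -0.03 -0.26] [-0.056  0.167  0.012] 0.2
s15 18.9 [613.47 -60.95 166.84] [-1.49  0.76 -1.12] [0.008 0.168 0.024] 0.6
```

View pics/s15c.png

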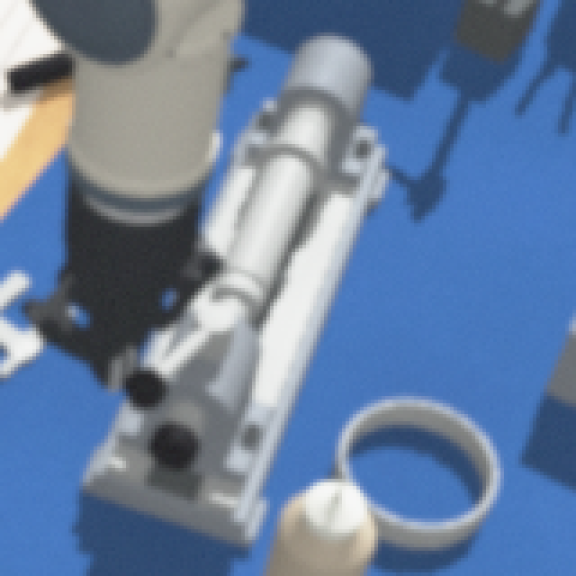

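View pics/w15.png

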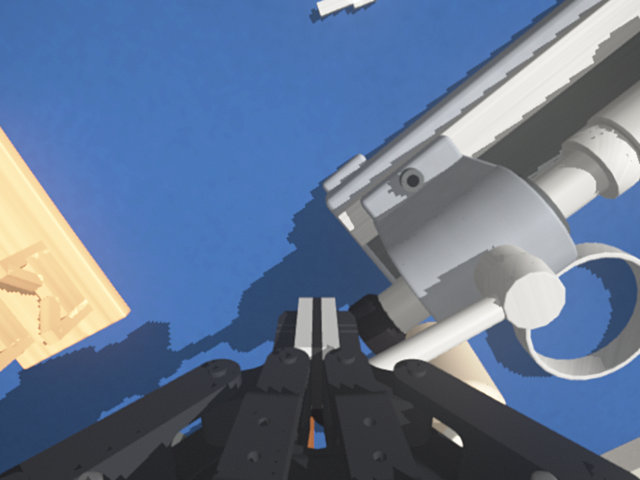

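```bash
cat > ball.py <<'E'
from h import *; import ccmd as c,sys
np.set_printoptions(precision=2,suppress=True)
M=c.tool(c.YA).as_matrix()@np.diag([1,-1,-1])
def ang(n,px):
    b=plane(load(n),[px],170)[0]; v=M.T@(b-c.MID)-[0,-158,0]
    print(n,b,"phi",np.arctan2(-v[1],-v[0]),"r",np.hypot(v[0],v[1]))
E
python3 - <<'E'
from ball import *
ang("s15",(330+147/3.6,150+387/3.6)); ang("s14",(330+101/3.6,150+345/3.6)); ang("scene0",(354.5,231.5))
E
```

```text
s15 [640.02 -63.89 170.  ] phi 1.338698329032944 r 76.82132908077827
s14 [600.66 -50.65 170.  ] phi 0.7923542380613047 r 77.08218402519368
scene0 [573.25 -18.67 170.  ] phi 0.24177658843106664 r 77.83420770034859
```

Emit:
carry_out:
  deltas:
    - [0.3, 2, 0, 0, 0, 0, 1]
    - [0.6, 4, 0, 0, 0, 0, 1]
    - [1, 6, 0, 0, 0, 0, 1]
    - [1.4, 7.9, 0, 0, 0, 0, 1]
    - [1.4, 7.9, 0, 0, 0, 0, 1]

```text
time: 19.58
eef_pos: [620.5, -63.2, 167.0]
orientation: [0.866, 0.501, -0.001, -0.001]
wrist_force: [-4.6, 3.2, 0.7]
width: 0.2
```

```bash

python3 - <<'E'
import ccmd as c,numpy as np
c.apply([1.4,7.9,0,0,0,0])
E
python3 shot.py scene:s16; python3 - <<'E'
from h import *
d=load("s16");cv2.imwrite("pics/s16c.png",cv2.resize(d["color"][150:310,330:490,::-1],None,fx=3.6,fy=3.6,interpolation=3))
E
```

```text
s16 19.575 [620.48 -63.18 167.03] [-4.65  3.19  0.69] [0.462 0.894 0.028] 0.2
```

View pics/s16c.png

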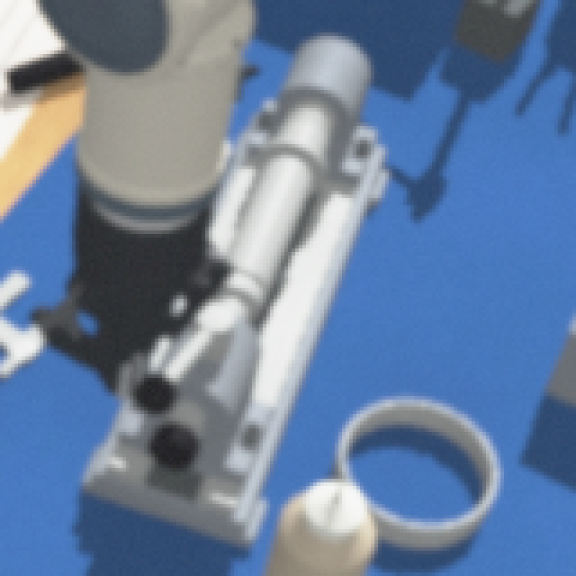

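The resisting force has risen to 5.6 N (1.5 N moves the lever), so it is at its stop. I'll back off and lift away.

Emit:
carry_out:
  deltas:
    - [0, -6, 0, 0, 0, 0, 1]
    - [0, -16, 0, 0, 0, 0, 1]
    - [0, -20, -30, 0, 0, 0, 1]
    - [0, -25, -80, 0, 0, 0, 1]
    - [0, -50, -130, 0, 0, 5, 1]
    - [-40, -80, -160, 0, 0, 10, 1]
    - [-100, -80, -160, 0, 0, 10, 1]
    - [-155, -80, -160, 0, 0, 10, 1]
    - [-155, -80, -160, 0, 0, 10, 1]

```text
time: 20.75
eef_pos: [472.7, -160.6, 327.9]
orientation: [0.907, 0.421, 0.0, 0.001]
wrist_force: [0.8, 0.2, 0.5]
width: 0.1
```

```bash

python3 shot.py scene:s17 top:t17 wrist:w17; python3 - <<'E'
from h import *
d=load("s17");cv2.imwrite("pics/s17c.png",cv2.resize(d["color"][150:310,330:490,::-1],None,fx=3.6,fy=3.6,interpolation=3))
E
```

```text
s17 20.75 [ 472.68 -160.57  327.95] [0.84 0.23 0.51] [ 0.05  -0.023  0.01 ] 0.1
t17 20.8 [ 473.59 -159.12  327.65] [-0.14 -0.64  0.25] [ 0.006 -0.049 -0.012] 0.1
w17 20.85 [ 474.19 -158.15  327.44] [ 0.05 -0.49 -0.01] [0.016 0.042 0.052] 0.2
```

View pics/s17c.png

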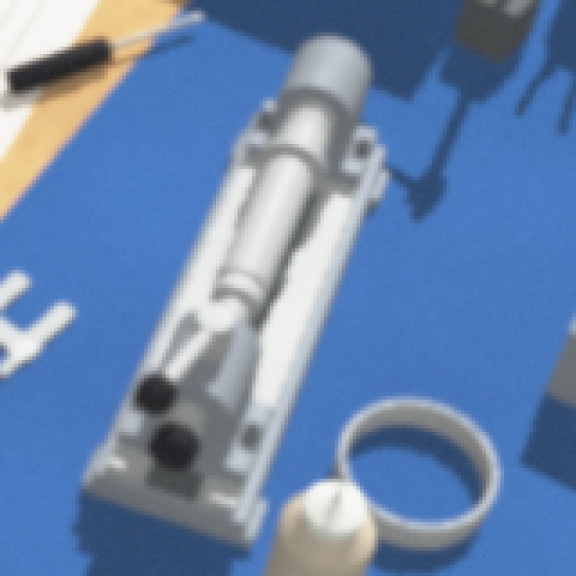

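View pics/t17.png

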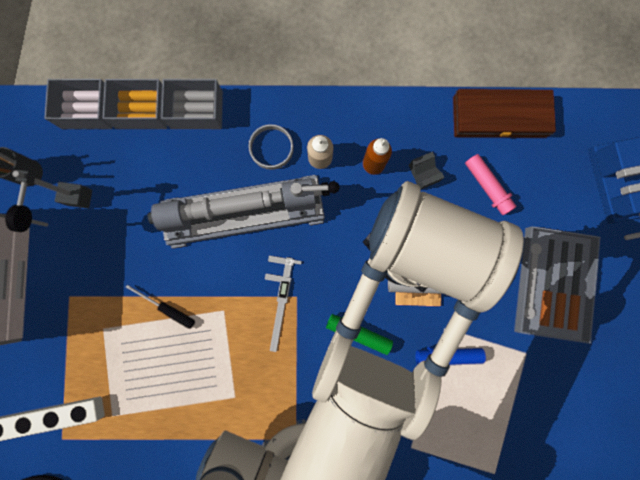

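```bash
python3 - <<'E'
from ball import *
ang("s17",(330+155/3.6,150+393/3.6))
t=load("t17");cv2.imwrite("pics/t17c.png",cv2.resize(t["color"][150:260,140:340,::-1],None,fx=4,fy=4,interpolation=3))
from scipy.optimize import least_squares
# sleeve axis from depth, in mounted frame
for n in("t17","s17"):
    C=(cloud(load(n)).reshape(-1,3)-c.MID)@M
    q=C[(abs(C[:,0])<17)&(C[:,1]>-70)&(C[:,1]<35)&(C[:,2]>3)&(C[:,2]<30)]
    f=lambda v:np.hypot(q[:,0]-v[0]-v[1]*q[:,1],q[:,2]-v[2]-v[3]*q[:,1])-19
    r=least_squares(f,[0,0,0,0],loss="soft_l1");print(n,r.x,len(q),np.std(r.fun))
E
```

```text
s17 [646.24 -65.28 170.  ] phi 1.4193981515711687 r 78.099646240101
t17 [1.63 0.01 1.55 0.  ] 724 1.4436383464119906
s17 [ 2.67 -0.01 -0.03 -0.  ] 370 1.5605643170733143
```

View pics/t17c.png

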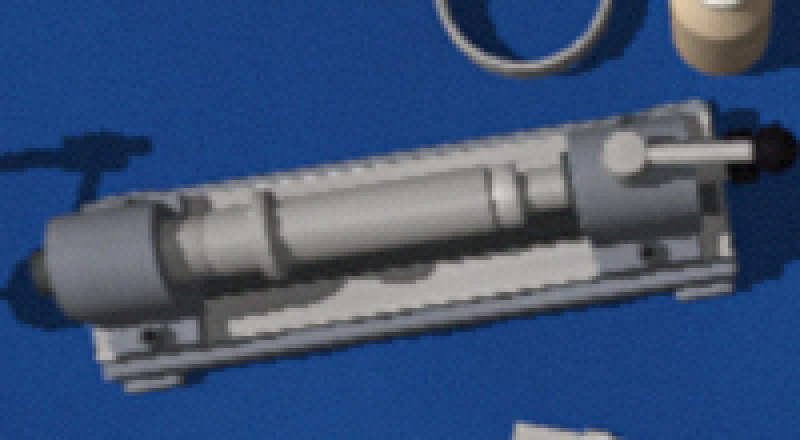

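```bash
python3 - <<'E'
from station import env
print(env.finish_job())
E
```

```text
the job is handed in; nothing more can be done
None
```

I took the collared sleeve from the rack and mounted it between the centres with its collar towards the fixed centre. Its plain end pressed the sprung centre back about 25 mm, going by the spring force and tool position, and the spring now holds it. I then swung the lock lever to its locked stop, moved the arm clear and handed the job in at about 21 s of the 56 s allowed.

**Last checks**
- **Sleeve:** once the gripper opened, the wrist force was zero and the sleeve had not moved. The depth fit shows it level and parallel to the axis of the centres. It reads 1.6 mm (top camera) and 2.7 mm (scene camera) sideways of my estimated axis. The top camera also reads 1.5 mm high. I put these down to calibration and my axis estimate, because the sleeve is visibly on both cones.
- **Lever:** it resisted with 5.6 N at the stop, where 1.5 N moves it. The scene camera put it at about 1.42 rad against the nominal 1.40, which is within measuring error.
- **Other things on the bench:** the bystanders looked unmoved in the last pictures. In the final top view the arm hid most of the rack and the plain sleeve, which I last saw in place just before the lever sweep.

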